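# Pin the guard and hold the slicer's key switch

### The arm

A 6-joint arm with a two-finger parallel gripper is mounted at the origin on the work surface. World frame = base frame: x ahead of the robot, y to its left, z up, the work surface at z = 0. Lengths are in m, angles in rad, forces in N, time in s.
With the tool pointing down it reaches from about 0.275 to 0.75 m from the base axis. Payload 10.2 kg.
Tool frame: the origin (TCP) lies on the centre line of the jaws, within the pads' length; the fingertips stand 22 mm ahead of it and the grasp point (between the pads) lies 3 mm ahead of it (manip.nose_length is the z of the fingertips in the tool frame, in m); z points along the fingers, y is the direction in which the jaws open and shut (so a half turn about z gives the same grasp; the last joint's range is limited). The gripper opens to 85 mm and grips with 20 to 120 N. Pads are 22 mm wide; open, the fingers measure 114 mm over their backs; the gripper's body (76 mm by 85 mm) begins 54 mm behind the grasp point. The pads swing forward as they close: fully open they stand 13 mm farther back than shut.
Start: joints at [1.028, 0.313, 1.498, -0, 1.331, -0.223], TCP at [0.165, 0.498, 0.253] pointing down, gripper open.
Joint ranges: [-2.94, 2.94], [-0.97, 2.17], [0.19, 2.56], [-1.23, 4.37], [0.02, 3.11], [-2.88, 2.88]. Speed limits (rad/s): [2.39, 2.39, 3.01, 3.14, 3.14, 3.14].

### API

Orientations are given as a unit quaternion [x, y, z, w].
In Python, from cell import manip gives the robot as it stands.
- The arm moves only by the tool arm_command, never from a script. Its argument "deltas" is one flat list of numbers, 7 for each row, row after row: the shift along the tool's x, y, z in mm, then the turn, a rotation vector about the tool's x, y, z in degrees, then the finger opening in mm, from 0 to 85.4. In form: [x, y, z, ax, ay, az, grip, x, y, z, ax, ay, az, grip, ...]. A call has 1 to 20 rows; each row shifts and turns the commanded pose from where the row before left it, along the tool's axes as they then stand; what a row does not reach is not made up. A row lasts 1/12 s, in which the tool goes at most 41.7 mm and 7.16 degrees, less where a joint would pass 70% of its speed; a pose out of reach is approached as far as the arm can. A call is refused whole if a number of a shift passes 41.7 or a number of a turn 7.16, either way. A call with a gripper value outside its range is refused whole. The fingers move at their own pace and stop on an object; the grip force is fixed at half the most. Time passes only in rows, so rows that do not move let the fingers close. It gives the time, the measured TCP pose, the force and the opening at its end, in the units of the state.
- manip.get_state(): the state, without advancing time (a new reading comes with each control period).
- manip.camera(name): name is "side" or "top" or "wrist"; returns a dict with "image" (400x640x3 uint8, blue, green, red), "range_z" (400x640 float32, m along the optical axis (not along the pixel's ray), 0 where there is no reading), "camera_matrix" (3x3 intrinsics, pixels), "xyz" and "rotation" of the camera in the world. Camera axes: x right, y up, looking along -z (the intrinsics and any distortion apply to the point x, -y, -z); pixel columns grow to the right and rows downward; lengths in m; the calibration is good to about 2 mm. The wrist camera is an equidistant fisheye: a pixel r from the principal point sees the ray r / f radians off the axis. A picture is of the moment at which its call begins.
- manip.hand_in(): hands the job in, once; it reports no verdict.
The state is a dict: "time": time; "joint_pos": joint angles; "dq": joint speeds; "tau": joint torques, N m; "tcp_pos": TCP position; "orientation": TCP orientation; "wrist_force": force on the tool from outside, world axes, zero at the start; "torque": the same for the moment, N m; "width": finger opening in m.
Only numpy, scipy, OpenCV 4.12 (cv2) and the standard library are available. Lean on these libraries where they do the work, as an engineer would, in place of code of your own. Each camera call takes 0.05 s, during which the arm holds its last target.

### The job

Ready the meat slicer's jog station for blade cleaning: take the steel guard pin out of the white caddy and stand it upright, fully down, in the round bore of the station's steel block, and let go of it. Then take the key with the square bow (leave the round-bowed key in the caddy), push it fully home in the station's key switch (its pins are sticky, so wiggle it if it stops short), and turn it clockwise a quarter turn to its stop. The switch springs back by itself, so finish while still gripping the key and holding it turned; leave everything else on the table where it is.

Things in the scene. Friction and masses are not known exactly. Their poses are not given: they have to be found in the camera images.
- pin_grip (a point): Centre of the head of the steel guard pin (grasp here), which stands in the caddy's round end hole. Pin: 70 mm long, shaft 12 mm diameter and 48 mm long with a chamfered foot, head 22 mm diameter and 22 mm tall. This point is 59 mm above the foot, 11 mm below the top; z up along the pin. About 90 g. In the caddy the head's underside is 20 mm above the caddy's top.
- bore_mouth (a point): Centre of the mouth of the round bore in the steel block (50 x 50 mm, top 67 mm above the table) on the station: 14 mm in diameter, 28 mm deep, closed below, mouth slightly chamfered; z up. With the pin fully down, pin_grip is 31 mm above this point.
- key_grip (a point): Centre of the bow of the key to use (grasp here): a SQUARE plate, 10 mm thick along x (close the fingers along x), 36 wide along y, 38 tall. Stands in the caddy's middle or end slot. Below this point: bow edge 19 mm, underside of an 18 mm collar 32 mm, then a bit 20 wide (y), 8 thick (x), 14 tall, its rounded foot at 53 mm. Half-turn symmetric; about 70 g.
- spare_key_grip (a point): Centre of the bow of the other key, which is left alone: a ROUND disc bow 38 mm in diameter, 10 mm thick, otherwise like the first.
- switch_mouth (a point): Centre of the key slot, on top of the switch's fixed square plate (56 mm, 5 mm thick, 61 mm above the table). z up; slot 22 mm along y, 10 mm along x: key's y along this y, either way round. Sticky sprung pins grip the bit from its foot 10 mm down: 6 to 12 N to pass; a wiggle of 3 degrees helps. Home: collar on the plate, key_grip 32 mm above this point. The key turns only when home (within 2 mm).
- switch (a joint): Angle of the turning plug under the plate, rad: 0 at rest (slots in line), growing clockwise seen from above, stop at 1.5. A spring (0.012 N m at 0, 0.065 N m at the stop) turns it back. The key has up to 0.1 rad of play in it. A white bar above the plate shows the angle.
- station: The jog station, fixed: a grey metal box 130 mm (x) by 200 mm (y), 35 mm high, origin at the centre of its underside; the steel block with the bore stands on it at y = +55 mm, the key switch at y = -45 mm. It may lie left or right of the robot's centre line, turned up to 0.35 rad.
- caddy: The caddy, fixed: a white plastic block 60 mm (x) by 190 mm (y), 40 mm high, origin at the centre of its underside. Pin hole (14 mm) at y = -60 mm; key slots (10 mm along x, 22 mm along y) at y = 0 and +60 mm, the two keys swapped from start to start; all 28 mm deep. The keys hang by their collars on its top.
- label_roll: Bystander, leave alone: paper label roll, a ring 50 mm across and 28 mm high, between station and caddy; origin at its underside.
- spice_jar: Bystander, leave alone: small amber jar, 40 mm across, 55 mm high, between station and caddy; origin at its underside.
- timer: Bystander, leave alone: black disc-shaped timer, 42 mm across, 24 mm high, beyond the jar; origin at its underside.
- mug: Bystander, leave alone: white mug, 76 mm across, 85 mm high, at the right; origin at its underside.
- bowl: Bystander, leave alone: steel bowl, 90 mm across, 40 mm high, at the left; origin at its underside.
There are look-alikes about, which are no part of the job. Leave any blue look-alike of the part that bears pin_grip alone.

How it is judged:
By the outcome, as a careful person would: the job done as asked, in the order asked, and still so for the second after the job is handed in, while the arm keeps its last pose, push and grip.
It also fails if it takes over 72 s, if anything falls off the work surface, if the arm or the gripper's body presses on something with over 40 N, if the wrist force passes 120 N, or if a joint passes its speed limit or range.

## Working session

There is one attempt and no reset: what is moved stays moved. The work goes in short steps, Python scripts to look and compute and a tool call to move; the robot and the scene stay as the last step left them, time stands still between calls to the robot, and variables do not carry over. Pictures are saved under pics/ and viewed, and the job is handed in when it is done.

Besides the shell and the picture viewer there is one more tool, called after "Call:" by a JSON object that holds its "method" and its "body", one argument or row to a line. arm_command: Moves the arm, as the interface text tells. Its arguments: {"type":"object","properties":{"deltas":{"type":"array","items":{"type":"number"}}},"required":["deltas"]}

```bash
ls; mkdir -p pics
python3 - <<'E'
from cell import manip
import cv2,numpy as np,pickle
s=manip.get_state()
print(s, manip.nose_length)
for n in ("side","top","wrist"):
    c=manip.camera(n)
    pickle.dump(c,open(f'pics/{n}0.pkl','wb'))
    cv2.imwrite(f'pics/{n}0.png',c['image'])
    print(n,c['camera_matrix'].tolist(),c['xyz'],np.array(c['rotation']).tolist(),[k for k in c])
E
```

```text
pics
{'time': 0.0, 'joint_pos': array([ 1.02762359e+00,  3.13468244e-01,  1.49845928e+00,  1.08551051e-05,
        1.33099982e+00, -2.23417279e-01]), 'dq': array([ 3.68082993e-07,  6.23860590e-04,  1.23798910e-03, -5.50192492e-04,
       -5.99118101e-04,  5.96424491e-05]), 'tau': array([ 3.81892633e-04, -4.12261927e+01, -2.59741634e+01, -1.31702263e-04,
        4.19246338e-03,  1.58667660e-05]), 'tcp_pos': array([0.16491845, 0.49817623, 0.25271737]), 'orientation': array([ 1.59198737e-01,  9.87246330e-01, -6.16947848e-04, -2.54460905e-04]), 'wrist_force': array([-0.66505108, -0.1319395 , -0.50294519]), 'torque': array([0.03191041, 0.0304082 , 0.02110254]), 'width': 0.08547869348624043} 0.022
side [[378.766845442294, 0.0, 320.34800544829767], [0.0, 378.766845442294, 199.25460076964202], [0.0, 0.0, 1.0]] [ 0.24535816 -0.81215269  0.71900875] [0.44473366828146804, -0.0688499151746902, -0.1571751149819051, 0.8790720315809007] ['image', 'range_z', 'camera_matrix', 'xyz', 'rotation']
top [[456.37637168883595, 0.0, 314.7620311306088], [0.0, 456.37637168883595, 210.19733196838177], [0.0, 0.0, 1.0]] [0.35178631 0.01811487 1.52475566] [-0.046319440581167465, 0.04351551283392339, 0.7094208626789851, -0.7019137761597594] ['image', 'range_z', 'camera_matrix', 'xyz', 'rotation']
wrist [[309.70691628693146, 0.0, 323.6080123720837], [0.0, 309.70691628693146, 195.83870586894486], [0.0, 0.0, 1.0]] [0.08932858 0.523371   0.37322715] [-0.12889124594995588, -0.09177113529054136, 0.5782730411872393, 0.8003532940402097] ['image', 'range_z', 'camera_matrix', 'xyz', 'rotation']
```

View pics/side0.png

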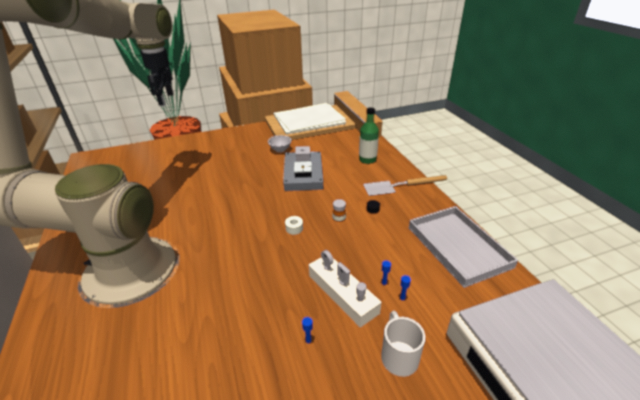

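View pics/top0.png

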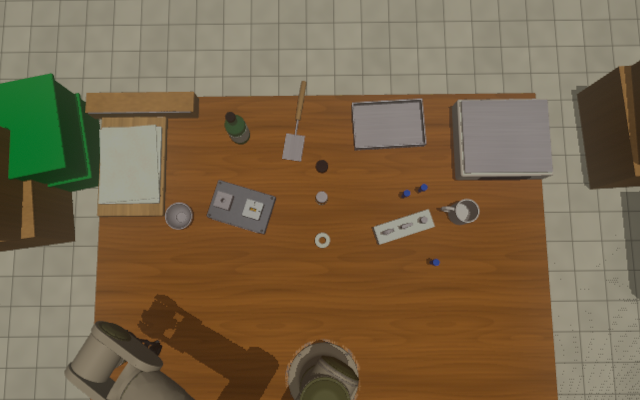

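View pics/wrist0.png

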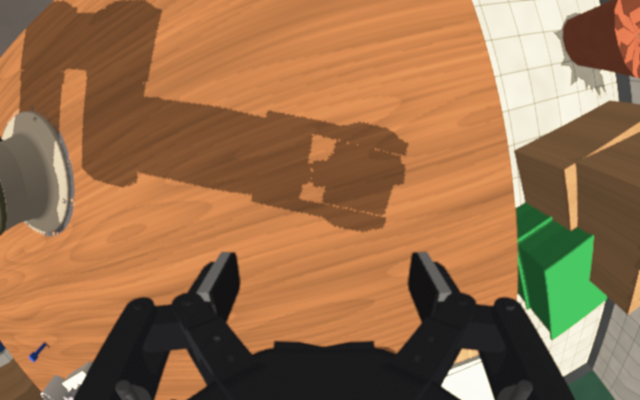

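```bash
cat > h.py <<'E'
import numpy as np,cv2,pickle
from scipy.spatial.transform import Rotation as R
def ray(c,u,v,fish=False):
    K=c['camera_matrix'];a=(u-K[0,2])/K[0,0];b=(v-K[1,2])/K[1,1]
    if fish:
        r=np.hypot(a,b);s=np.sin(r)/r if r>1e-9 else 1.
        d=np.array([a*s,b*s,np.cos(r)])
    else: d=np.array([a,b,1.])
    d=d*[1,-1,-1]
    q=np.asarray(c['rotation'])
    M=R.from_quat(q).as_matrix() if q.size==4 else q
    return np.asarray(c['xyz']),M@d
def atz(c,u,v,z,fish=False):
    o,d=ray(c,u,v,fish);return o+d*(z-o[2])/d[2]
def depth(c,u,v,fish=False):
    o,d=ray(c,u,v,fish)
    z=c['range_z'][int(round(v)),int(round(u))]
    if fish:
        K=c['camera_matrix'];r=np.hypot((u-K[0,2])/K[0,0],(v-K[1,2])/K[1,1]);d=d/np.cos(r)
    return o+d*z
def tri(l):
    A=np.zeros((3,3));b=np.zeros(3)
    for o,d in l:
        d=d/np.linalg.norm(d);P=np.eye(3)-np.outer(d,d);A+=P;b+=P@o
    x=np.linalg.solve(A,b)
    return x,[np.linalg.norm((np.eye(3)-np.outer(d,d)/(d@d))@(x-o)) for o,d in l]
def proj(c,p,fish=False):
    M=R.from_quat(c['rotation']).as_matrix();q=M.T@(np.asarray(p)-c['xyz'])*[1,-1,-1];K=c['camera_matrix']
    if fish:
        t=np.arctan2(np.hypot(q[0],q[1]),q[2]);n=np.hypot(q[0],q[1]);return K[0,2]+K[0,0]*t*q[0]/n,K[1,2]+K[1,1]*t*q[1]/n
    return K[0,2]+K[0,0]*q[0]/q[2],K[1,2]+K[1,1]*q[1]/q[2]
def crop(c,x0,y0,x1,y1,s,name,g=10):
    im=cv2.resize(c['image'][y0:y1,x0:x1],None,fx=s,fy=s,interpolation=cv2.INTER_CUBIC)
    for x in range((x0+g-1)//g*g,x1,g):
        cv2.line(im,(int((x+.5-x0)*s),0),(int((x+.5-x0)*s),5),(0,0,255),1);cv2.putText(im,str(x),(int((x+.5-x0)*s),16),0,.35,(0,0,255),1)
    for y in range((y0+g-1)//g*g,y1,g):
        cv2.line(im,(0,int((y+.5-y0)*s)),(5,int((y+.5-y0)*s)),(0,0,255),1);cv2.putText(im,str(y),(6,int((y+.5-y0)*s)+4),0,.35,(0,0,255),1)
    cv2.imwrite(name,im)
E
python3 - <<'E'
from h import *
t=pickle.load(open('pics/top0.pkl','rb'));s=pickle.load(open('pics/side0.pkl','rb'))
a=[(t,360,170,460,245,4),(t,190,165,290,240,4),(s,290,235,390,325,4),(s,270,130,340,195,5)]
ims=[]
for i,(c,*b) in enumerate(a):
    crop(c,*b,f'pics/c{i}.png')
for i in(0,2):pass
A=[cv2.imread(f'pics/c{i}.png') for i in range(4)]
W=np.zeros((600,800,3),np.uint8);W[:300,:400]=A[0];W[300:600,:400]=A[1];W[:300,400:]=cv2.resize(A[2],(400,360))[:300];W[300:600,400:750]=cv2.resize(A[3],(350,325))[:300]
cv2.imwrite('pics/mont.png',W)
for n,c in(('t',t),('s',s)):
  print(n,(c['range_z']>0).mean())
for u,v in((241,207),(222,200),(253,210),(404,227),(380,234),(388,232),(405,226),(424,220),(300,300),(322,240),(322,198)):
  print(u,v,depth(t,u,v).round(3))
E
```

```text
t 0.996109375
s 0.9959453125
241 207 [0.556 0.266 0.035]
222 200 [0.578 0.327 0.045]
253 210 [0.545 0.226 0.039]
404 227 [ 0.478 -0.257  0.095]
380 234 [ 0.461 -0.188  0.045]
388 232 [ 0.464 -0.207  0.088]
405 226 [ 0.482 -0.261  0.089]
424 220 [ 0.501 -0.324  0.081]
300 300 [ 0.249  0.075 -0.006]
322 240 [0.446 0.    0.002]
322 198 [ 0.579 -0.001  0.056]
```

View pics/mont.png

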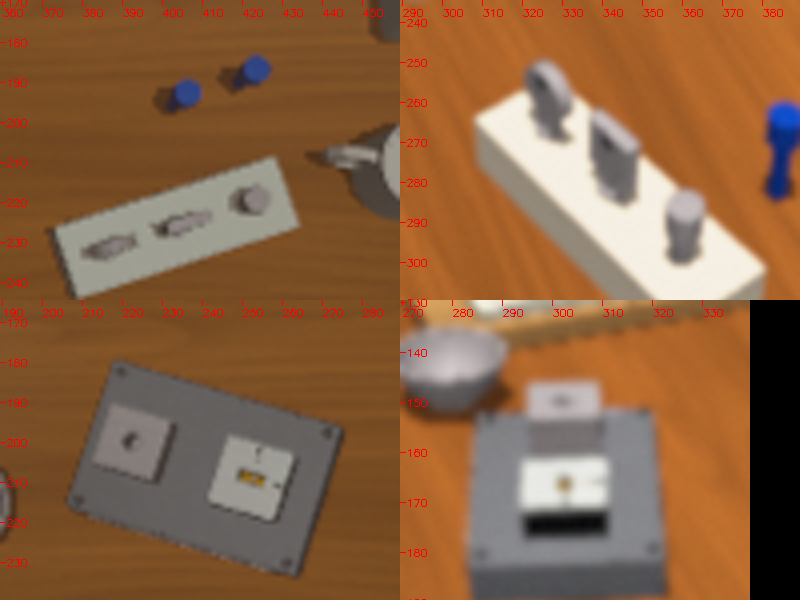

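Run:
```python
from h import *
t=pickle.load(open('pics/top0.pkl','rb'));s=pickle.load(open('pics/side0.pkl','rb'))
def rect(p,z,L,W):
    P=np.array([atz(t,*q,z)[:2] for q in p]);print(P.round(4).tolist())
    c=P.mean(0);print('centre',c.round(4),[round(float(np.linalg.norm(P[i]-P[(i+1)%4])),4) for i in range(4)])
    d=P[0]+P[3]-P[1]-P[2];print('yaw of +y axis -> yaw',np.degrees(np.arctan2(-d[0],d[1])));return c,np.arctan2(-d[0],d[1])
c,y=rect([(372.75,226.75),(428.25,208.75),(434.25,225.75),(378.75,244)],.04,0,0)
Rm=np.array([[np.cos(y),-np.sin(y)],[np.sin(y),np.cos(y)]])
for v in(-.06,0,.06):print('caddy',v,c+Rm@[0,v])
print(atz(t,423.25,218.75,.082))
print(atz(t,405,225.5,.091),atz(t,387.5,231.5,.091))
c,y=rect([(218.75,179.75),(275.25,196.75),(263.75,233.25),(206.5,215.25)],.035,0,0)
Rm=np.array([[np.cos(y),-np.sin(y)],[np.sin(y),np.cos(y)]])
print('bore',c+Rm@[0,.055],atz(t,222.25,199.5,.067),'sw',c+Rm@[0,-.045],atz(t,252.25,209,.061))
# triangulate with side
# side crops: scale 4 from (290,235); station scale 5 from (270,130)
sp=(290+(685-400)/4-.5,235+198/4-.5) # pin top centre
print('pin',tri([ray(t,423.25,218.75),ray(s,*sp)]))
print('bore',tri([ray(t,222.25,199.5),ray(s,270+161/5-.5,130+101/5-.5)]))
print('sw',tri([ray(t,252.25,209),ray(s,270+164/5-.5,130+184/5-.5)]))
```

```text
[[0.4851, -0.1656], [0.5423, -0.3489], [0.4862, -0.3662], [0.4287, -0.1836]]
centre [ 0.4856 -0.2661] [0.1921, 0.0587, 0.1914, 0.0592]
yaw of +y axis -> yaw 17.410663354539036
caddy -0.06 [ 0.50352358 -0.32332207]
caddy 0 [ 0.48557047 -0.26607099]
caddy 0.06 [ 0.46761737 -0.20881992]
[ 0.50507958 -0.32136165  0.082     ]
[ 0.48336497 -0.2609435   0.091     ] [ 0.46501512 -0.2052697   0.091     ]
[[0.6477, 0.341], [0.5885, 0.1532], [0.468, 0.1907], [0.5294, 0.3794]]
centre [0.5584 0.2661] [0.1969, 0.1261, 0.1984, 0.1244]
yaw of +y axis -> yaw -17.758983369965716
bore [0.57517122 0.31843018] [0.57628117 0.3216514  0.067     ] sw [0.54466986 0.22319539] [0.54503335 0.22523667 0.061     ]
pin (array([ 0.50349857, -0.32072053,  0.08259851]), [np.float64(0.0015747732317021666), np.float64(0.0015747732317020655)])
bore (array([0.57304681, 0.32255356, 0.06590641]), [np.float64(0.0034490327176412354), np.float64(0.0034490327176411044)])
sw (array([0.54311324, 0.22594538, 0.05911252]), [np.float64(0.0022028478904259864), np.float64(0.0022028478904259075)])
```

```bash
cat >> h.py <<'E'
def toolR(psi):  # psi deg azimuth of tool y, tool z down
    p=np.radians(psi);y=np.array([np.cos(p),np.sin(p),0]);z=np.array([0,0,-1.]);x=np.cross(y,z);return np.c_[x,y,z]
def psi_of(q):
    M=R.from_quat(q).as_matrix();return np.degrees(np.arctan2(M[1,1],M[0,1])),np.degrees(np.arccos(-M[2,2]))
def plan(s,p,psi,n,nd=1):
    """rows: n equal rows of shift+turn about z; prints suggestions"""
    P=np.array(s['tcp_pos']);M=R.from_quat(s['orientation']).as_matrix();ps,_=psi_of(s['orientation'])
    out=[]
    for i in range(n):
        st=(np.asarray(p)-P)/(n-i);a=(-(psi-ps)+180)%360-180;a=a/(n-i)
        d=np.round(M.T@st*1000,nd);a=round(a,nd+1)
        P=P+M@d/1000;M=M@R.from_rotvec([0,0,np.radians(a)]).as_matrix();ps,_=psi_of(R.from_matrix(M).as_quat())
        out.append([*d,0,0,a])
    for r in out:print(r)
    print('end',P.round(4),round(ps,2))
E
python3 - <<'E'
from h import *
from cell import manip
s=manip.get_state();w=pickle.load(open('pics/wrist0.pkl','rb'))
M=R.from_quat(s['orientation']).as_matrix();C=R.from_quat(w['rotation']).as_matrix()
print('cam in tool',M.T@(w['xyz']-s['tcp_pos']),'axis',M.T@(-C[:,2]),'camx',M.T@C[:,0]);print(psi_of(s['orientation']))
plan(s,[0.50,0.23,0.25],-17.8,15)
E
```

```text
cam in tool [ 7.97366431e-02 -2.96309568e-05 -1.20337071e-01] axis [-0.31265449 -0.00117742  0.94986619] camx [2.13244134e-05 9.99999223e-01 1.24657920e-03]
(np.float64(71.67673599270097), np.float64(0.05425451869083284))
[np.float64(-26.8), np.float64(-10.0), np.float64(0.2), 0, 0, np.float64(5.97)]
[np.float64(-27.7), np.float64(-7.1), np.float64(0.2), 0, 0, np.float64(5.96)]
[np.float64(-28.3), np.float64(-4.2), np.float64(0.2), 0, 0, np.float64(5.97)]
[np.float64(-28.6), np.float64(-1.2), np.float64(0.2), 0, 0, np.float64(5.96)]
[np.float64(-28.6), np.float64(1.7), np.float64(0.2), 0, 0, np.float64(5.97)]
[np.float64(-28.2), np.float64(4.7), np.float64(0.2), 0, 0, np.float64(5.96)]
[np.float64(-27.6), np.float64(7.6), np.float64(0.2), 0, 0, np.float64(5.97)]
[np.float64(-26.6), np.float64(10.5), np.float64(0.2), 0, 0, np.float64(5.96)]
[np.float64(-25.4), np.float64(13.2), np.float64(0.2), 0, 0, np.float64(5.97)]
[np.float64(-23.9), np.float64(15.7), np.float64(0.2), 0, 0, np.float64(5.96)]
[np.float64(-22.1), np.float64(18.1), np.float64(0.2), 0, 0, np.float64(5.97)]
[np.float64(-20.1), np.float64(20.3), np.float64(0.2), 0, 0, np.float64(5.96)]
[np.float64(-17.9), np.float64(22.3), np.float64(0.2), 0, 0, np.float64(5.97)]
[np.float64(-15.5), np.float64(24.1), np.float64(0.2), 0, 0, np.float64(5.96)]
[np.float64(-13.0), np.float64(25.5), np.float64(0.1), 0, 0, np.float64(5.97)]
end [0.5  0.23 0.25] -17.8
```

Run:
```python
from h import *
from cell import manip
s=manip.get_state()
plan(s,[0.56,0.27,0.25],-17.8,16,0)
```

```text
[np.float64(-28.0), np.float64(-6.0), np.float64(0.0), 0, 0, np.float64(5.6)]
[np.float64(-28.0), np.float64(-3.0), np.float64(0.0), 0, 0, np.float64(5.6)]
[np.float64(-29.0), np.float64(-0.0), np.float64(0.0), 0, 0, np.float64(5.6)]
[np.float64(-28.0), np.float64(3.0), np.float64(0.0), 0, 0, np.float64(5.6)]
[np.float64(-28.0), np.float64(5.0), np.float64(0.0), 0, 0, np.float64(5.6)]
[np.float64(-27.0), np.float64(8.0), np.float64(0.0), 0, 0, np.float64(5.6)]
[np.float64(-27.0), np.float64(11.0), np.float64(0.0), 0, 0, np.float64(5.6)]
[np.float64(-25.0), np.float64(13.0), np.float64(0.0), 0, 0, np.float64(5.6)]
[np.float64(-24.0), np.float64(16.0), np.float64(0.0), 0, 0, np.float64(5.6)]
[np.float64(-22.0), np.float64(18.0), np.float64(0.0), 0, 0, np.float64(5.6)]
[np.float64(-21.0), np.float64(20.0), np.float64(0.0), 0, 0, np.float64(5.6)]
[np.float64(-18.0), np.float64(22.0), np.float64(1.0), 0, 0, np.float64(5.6)]
[np.float64(-16.0), np.float64(23.0), np.float64(0.0), 0, 0, np.float64(5.6)]
[np.float64(-14.0), np.float64(25.0), np.float64(1.0), 0, 0, np.float64(5.6)]
[np.float64(-12.0), np.float64(26.0), np.float64(0.0), 0, 0, np.float64(5.5)]
[np.float64(-9.0), np.float64(27.0), np.float64(1.0), 0, 0, np.float64(5.6)]
end [0.5599 0.2697 0.2499] -17.82
```

Call:
{"method": "arm_command", "body": {
  "deltas": [-28,-6,0,0,0,5.6,45,-28,-3,0,0,0,5.6,45,-29,0,0,0,0,5.6,45,-28,3,0,0,0,5.6,45,-28,5,0,0,0,5.6,45,-27,8,0,0,0,5.6,45,-27,11,0,0,0,5.6,45,-25,13,0,0,0,5.6,45,-24,16,0,0,0,5.6,45,-22,18,0,0,0,5.6,45,-21,20,0,0,0,5.6,45,-18,22,1,0,0,5.6,45,-16,23,0,0,0,5.6,45,-14,25,1,0,0,5.6,45,-12,26,0,0,0,5.5,45,-9,27,1,0,0,5.6,45,0,0,0,0,0,0,45,0,0,0,0,0,0,45]
}}

```text
time: 1.65
tcp_pos: [0.5606, 0.269, 0.2494]
orientation: [0.808, 0.589, -0.001, -0.0]
wrist_force: [-0.7, -0.2, -0.2]
width: 0.0451
```

```bash
cat > snap.py <<'E'
import sys
from h import *
from cell import manip
def snap(cam,n):
    c=manip.camera(cam);c['state']=manip.get_state();pickle.dump(c,open(f'pics/{n}.pkl','wb'));cv2.imwrite(f'pics/{n}.png',c['image']);return c
if __name__=='__main__':
    c=snap(sys.argv[1],sys.argv[2]);s=c['state'];print(s['time'],s['tcp_pos'].round(4),psi_of(s['orientation']),s['joint_pos'].round(3),s['wrist_force'].round(1),s['width'])
    if len(sys.argv)>3: crop(c,*[int(v) for v in sys.argv[3:8]],f'pics/{sys.argv[2]}c.png')
E
python3 snap.py wrist w1 220 60 420 210 4
```

```text
1.7 [0.5599 0.2698 0.2498] (np.float64(-17.79562987189325), np.float64(0.06761381712671784)) [0.261 0.533 1.183 0.    1.426 0.571] [-1.1  0.5  0.5] 0.0446882615389707
```

View pics/w1.png

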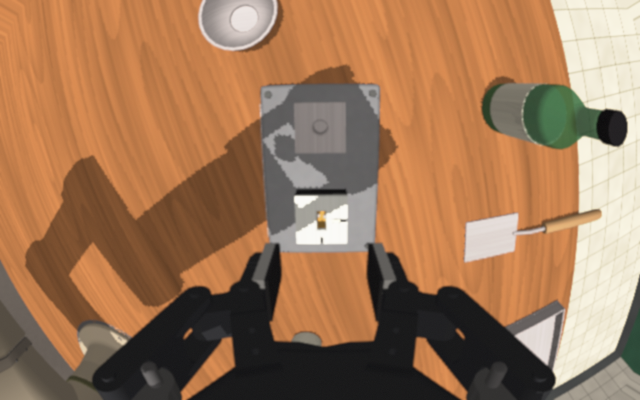

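View pics/w1c.png

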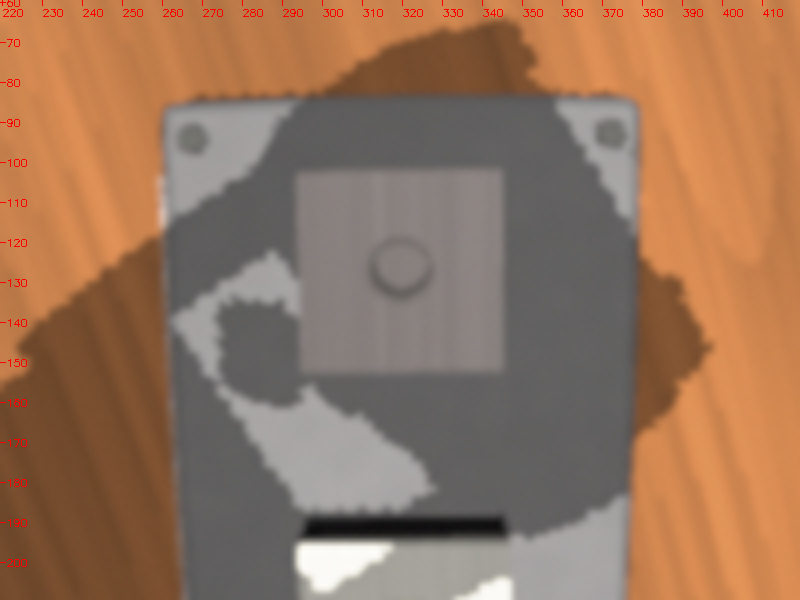

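Run:
```python
from h import *
c=pickle.load(open('pics/w1.pkl','rb'))
crop(c,255,180,385,260,6,'pics/w1d.png')
```

```text
(no output)
```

View pics/w1d.png

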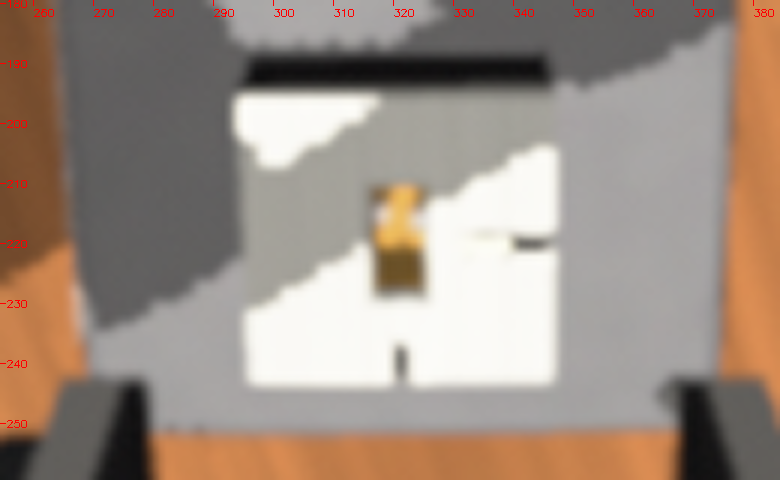

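```bash
cat > fit.py <<'E'
from h import *
from scipy.optimize import least_squares
def fitpose(obs,cams,x0,free_dz=True):
    # obs: list of (camidx,u,v,[lx,ly,lz]); x=[x,y,yaw,dz]
    def f(x):
        r=[];cy,sy=np.cos(x[2]),np.sin(x[2])
        for k,u,v,l in obs:
            c,fish=cams[k];p=[x[0]+cy*l[0]-sy*l[1],x[1]+sy*l[0]+cy*l[1],l[2]+(x[3] if free_dz else 0)]
            a=proj(c,p,fish);r+=[a[0]-u,a[1]-v]
        return np.array(r)
    s=least_squares(f,x0,loss='soft_l1');return s.x,f(s.x).reshape(-1,2)
def loc(x,l):
    cy,sy=np.cos(x[2]),np.sin(x[2]);return np.array([x[0]+cy*l[0]-sy*l[1],x[1]+sy*l[0]+cy*l[1],l[2]+x[3]])
E
python3 - <<'E'
from fit import *
c=pickle.load(open('pics/w1.pkl','rb'))
A=lambda x,y:(220+x/4-.5,60+y/4-.5); B=lambda x,y:(255+x/6-.5,180+y/6-.5)
# image up = +tool x = station +y ; image right = tool +y = station +x
O=[]
for (q,l) in [((296,170),(-25,80)),((502,168),(25,80)),((504,372),(25,30)),((299,373),(-25,30))]: O.append((0,*A(*q),[l[0]/1e3,l[1]/1e3,.067]))
O.append((0,*A(401,267),[0,.055,.067]))
for q,l in [((165,104),(-65,100)),((637,98),(65,100))]: O.append((0,*A(*q),[l[0]/1e3,l[1]/1e3,.035]))
for q,l in [((234,94),(-28,-17)),((557,90),(28,-17)),((557,383),(28,-73)),((247,384),(-28,-73))]: O.append((0,*B(*q),[l[0]/1e3,l[1]/1e3,.061]))
O.append((0,*B(399.5,241),[0,-.045,.061]))
x,r=fitpose(O,[(c,True)],[.558,.266,-.31,0])
print(x.round(4),np.degrees(x[2]));print(r.round(1).tolist())
print(loc(x,[0,.055,.067]),loc(x,[0,-.045,.061]))
for o in O: print(o[3],atz(c,o[1],o[2],o[3][2],True).round(4))
E
```

```text
[ 0.5563  0.2656 -0.3021 -0.0007] -17.311011806536506
[[-0.0, 0.4], [0.1, 0.2], [-0.4, -0.5], [0.6, -0.2], [-0.2, 1.0], [-1.6, -0.4], [1.5, -0.5], [0.6, 0.4], [-0.2, 0.6], [-1.0, -0.7], [0.6, -0.5], [-0.2, 0.2]]
[0.57267634 0.31809439 0.06627425] [0.5429205  0.22262403 0.06027425]
[-0.025, 0.08, 0.067] [0.5565 0.3497 0.067 ]
[0.025, 0.08, 0.067] [0.6039 0.3348 0.067 ]
[0.025, 0.03, 0.067] [0.5894 0.2864 0.067 ]
[-0.025, 0.03, 0.067] [0.5409 0.3018 0.067 ]
[0, 0.055, 0.067] [0.5732 0.319  0.067 ]
[-0.065, 0.1, 0.035] [0.5256 0.3792 0.035 ]
[0.065, 0.1, 0.035] [0.6463 0.3416 0.035 ]
[-0.028, -0.017, 0.061] [0.5242 0.2585 0.061 ]
[0.028, -0.017, 0.061] [0.5784 0.2418 0.061 ]
[0.028, -0.073, 0.061] [0.5622 0.1867 0.061 ]
[-0.028, -0.073, 0.061] [0.5071 0.2041 0.061 ]
[0, -0.045, 0.061] [0.5432 0.2231 0.061 ]
```

Run:
```python
from h import *
from cell import manip
s=manip.get_state()
plan(s,[0.486,-0.266,0.25],17.4,19,0)
```

```text
[np.float64(-28.0), np.float64(5.0), np.float64(-0.0), 0, 0, np.float64(-1.9)]
[np.float64(-28.0), np.float64(4.0), np.float64(-0.0), 0, 0, np.float64(-1.8)]
[np.float64(-28.0), np.float64(3.0), np.float64(-0.0), 0, 0, np.float64(-1.9)]
[np.float64(-28.0), np.float64(2.0), np.float64(-0.0), 0, 0, np.float64(-1.8)]
[np.float64(-28.0), np.float64(1.0), np.float64(-0.0), 0, 0, np.float64(-1.9)]
[np.float64(-29.0), np.float64(0.0), np.float64(-0.0), 0, 0, np.float64(-1.8)]
[np.float64(-29.0), np.float64(-1.0), np.float64(-0.0), 0, 0, np.float64(-1.9)]
[np.float64(-28.0), np.float64(-1.0), np.float64(-0.0), 0, 0, np.float64(-1.8)]
[np.float64(-28.0), np.float64(-2.0), np.float64(-0.0), 0, 0, np.float64(-1.9)]
[np.float64(-28.0), np.float64(-3.0), np.float64(-0.0), 0, 0, np.float64(-1.8)]
[np.float64(-28.0), np.float64(-4.0), np.float64(-0.0), 0, 0, np.float64(-1.9)]
[np.float64(-28.0), np.float64(-5.0), np.float64(-0.0), 0, 0, np.float64(-1.8)]
[np.float64(-28.0), np.float64(-6.0), np.float64(-0.0), 0, 0, np.float64(-1.9)]
[np.float64(-28.0), np.float64(-7.0), np.float64(-0.0), 0, 0, np.float64(-1.8)]
[np.float64(-28.0), np.float64(-8.0), np.float64(-0.0), 0, 0, np.float64(-1.9)]
[np.float64(-27.0), np.float64(-9.0), np.float64(-0.0), 0, 0, np.float64(-1.8)]
[np.float64(-27.0), np.float64(-10.0), np.float64(-0.0), 0, 0, np.float64(-1.9)]
[np.float64(-27.0), np.float64(-10.0), np.float64(-0.0), 0, 0, np.float64(-1.8)]
[np.float64(-26.0), np.float64(-12.0), np.float64(-0.0), 0, 0, np.float64(-1.9)]
end [ 0.4859 -0.2664  0.2499] 17.4
```

Call:
{"method": "arm_command", "body": {
  "deltas": [-28,5,0,0,0,-1.9,45,-28,4,0,0,0,-1.8,45,-28,3,0,0,0,-1.9,45,-28,2,0,0,0,-1.8,45,-28,1,0,0,0,-1.9,45,-29,0,0,0,0,-1.8,45,-29,-1,0,0,0,-1.9,45,-28,-1,0,0,0,-1.8,45,-28,-2,0,0,0,-1.9,45,-28,-3,0,0,0,-1.8,45,-28,-4,0,0,0,-1.9,45,-28,-5,0,0,0,-1.8,45,-28,-6,0,0,0,-1.9,45,-28,-7,0,0,0,-1.8,45,-28,-8,0,0,0,-1.9,45,-27,-9,0,0,0,-1.8,45,-27,-10,0,0,0,-1.9,45,-27,-10,0,0,0,-1.8,45,-26,-12,0,0,0,-1.9,45,0,0,0,0,0,0,45]
}}

```text
time: 3.37
tcp_pos: [0.4849, -0.2691, 0.2502]
orientation: [0.592, 0.806, -0.0, 0.0]
wrist_force: [0.1, -0.0, -0.3]
width: 0.045
```

```bash
python3 snap.py wrist w2 250 80 400 260 4
python3 - <<'E'
from h import *
c=pickle.load(open('pics/w2.pkl','rb'))
im=c['image'];a=cv2.resize(im,(480,300));b=cv2.imread('pics/w2c.png')
print(b.shape)
E
```

```text
3.4167 [ 0.4853 -0.267   0.2501] (np.float64(17.333227844967837), np.float64(0.017514186832487025)) [-0.714  0.379  1.414 -0.     1.349 -1.017] [-0.2  1.1  0.3] 0.04457752215565196
(720, 600, 3)
```

View pics/w2.png

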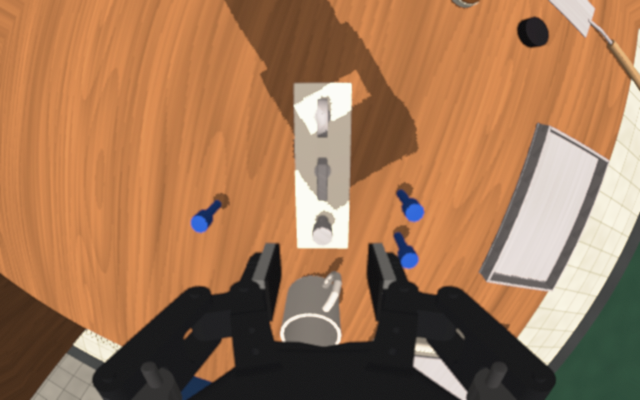

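```bash
python3 snap.py wrist w3
python3 - <<'E'
from h import *
c=pickle.load(open('pics/w3.pkl','rb'))
crop(c,285,76,365,168,6,'pics/a.png');crop(c,285,162,365,254,6,'pics/b.png')
a=cv2.imread('pics/a.png');b=cv2.imread('pics/b.png')
cv2.imwrite('pics/w3m.png',cv2.resize(np.hstack([a,b]),None,fx=.8,fy=.8,interpolation=cv2.INTER_AREA))
print(a.shape)
E
```

```text
3.4667 [ 0.4856 -0.2657  0.2503] (np.float64(17.378916449702047), np.float64(0.028779503452747088)) [-0.712  0.378  1.414  0.     1.349 -1.016] [-0.3  0.5 -0.5] 0.04513201129890392
(552, 480, 3)
```

View pics/w3m.png

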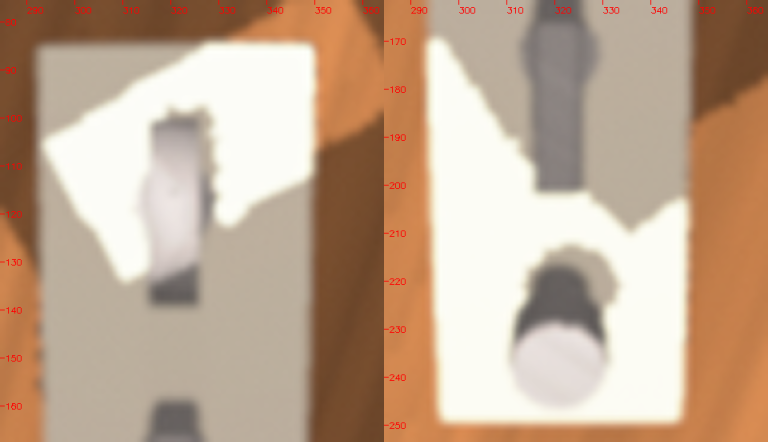

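Run:
```python
from fit import *
c=pickle.load(open('pics/w3.pkl','rb'))
A=lambda x,y:(285+x/4.8-.5,76+y/4.8-.5); B=lambda x,y:(285+(x-384)/4.8-.5,162+y/4.8-.5)
O=[]
for q,l in [(A(37,45),(-30,95)),(A(314,43),(30,95)),(B(681,421),(30,-95)),(B(440,422),(-30,-95))]: O.append((0,*q,[l[0]/1e3,l[1]/1e3,.04]))
x,r=fitpose(O,[(c,True)],[.486,-.266,.3,0])
print(x.round(4),np.degrees(x[2]));print(r.round(1).tolist())
for l in(-.06,0,.06):print(loc(x,[0,l,.04]))
pt=atz(c,*B(558.5,363),.082,True);print('pin',pt)
t=pickle.load(open('pics/top0.pkl','rb'));w2=pickle.load(open('pics/w2.pkl','rb'))
print(tri([ray(c,*B(558.5,363),True),ray(t,423.25,218.75)]))
cy,sy=np.cos(x[2]),np.sin(x[2]);
d=pt[:2]-x[:2];print('pin local',cy*d[0]+sy*d[1],-sy*d[0]+cy*d[1])
for l in ([.005,-.018],[-.005,-.018],[.005,.018],[-.005,.018]):
    print('bow top corner mid key px',proj(c,loc(x,[*l,.091]),True))
crop(c,295,140,345,205,9,'pics/mk.png')
```

```text
[ 0.4833 -0.2691  0.3023  0.0015] 17.320863057054968
[[0.1, -0.2], [-0.2, 0.1], [-0.1, 0.2], [0.2, -0.1]]
[ 0.5011934  -0.32640215  0.04146972]
[ 0.48333005 -0.269123    0.04146972]
[ 0.4654667  -0.21184385  0.04146972]
pin [ 0.50078333 -0.32523525  0.082     ]
(array([ 0.50115008, -0.31811073,  0.09683416]), [np.float64(0.0023580705908809456), np.float64(0.002358070590881075)])
pin local -4.405713854791979e-05 -0.05876393331965855
bow top corner mid key px (np.float64(325.91200692184384), np.float64(203.41121350525333))
bow top corner mid key px (np.float64(315.42723740300096), np.float64(203.40352703043393))
bow top corner mid key px (np.float64(326.0055167355031), np.float64(166.52022867506068))
bow top corner mid key px (np.float64(315.1346399223745), np.float64(166.5219541714549))
```

View pics/mk.png

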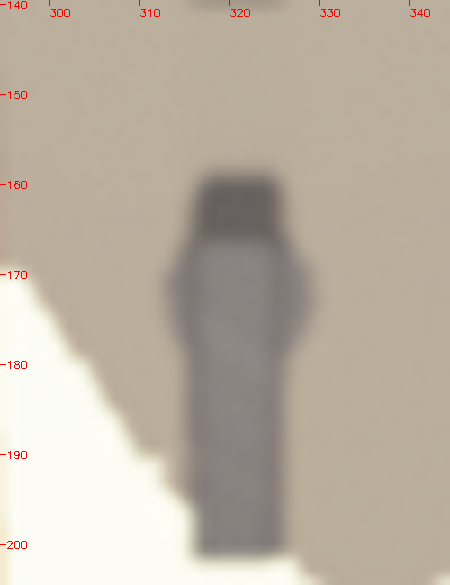

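Run:
```python
from h import *
from cell import manip
s=manip.get_state();print(s['tcp_pos'])
plan(s,[0.5009,-0.3256,0.14],17.3,6,0)
```

```text
[ 0.4856467  -0.26571075  0.25027706]
[np.float64(-10.0), np.float64(-1.0), np.float64(18.0), 0, 0, np.float64(0.0)]
[np.float64(-10.0), np.float64(-0.0), np.float64(18.0), 0, 0, np.float64(0.0)]
[np.float64(-10.0), np.float64(-1.0), np.float64(19.0), 0, 0, np.float64(0.0)]
[np.float64(-11.0), np.float64(-0.0), np.float64(18.0), 0, 0, np.float64(0.0)]
[np.float64(-10.0), np.float64(-1.0), np.float64(19.0), 0, 0, np.float64(0.0)]
[np.float64(-11.0), np.float64(-0.0), np.float64(18.0), 0, 0, np.float64(0.1)]
end [ 0.5013 -0.3257  0.1402] 17.28
```

Call:
{"method": "arm_command", "body": {
  "deltas": [-10,-1,18,0,0,0,45,-10,-1,18,0,0,0,45,-10,-1,19,0,0,0,45,-11,-1,18,0,0,0,45,-10,0,19,0,0,0,45,-11,0,18,0,0,0.1,45,0,0,0,0,0,0,45,0,0,0,0,0,0,45,0,0,0,0,0,0,45]
}}

```text
time: 4.22
tcp_pos: [0.5011, -0.3255, 0.1417]
orientation: [0.592, 0.806, 0.0, 0.001]
wrist_force: [-0.2, 0.3, 0.1]
width: 0.0448
```

```bash
python3 snap.py wrist w4 220 60 420 360 2
```

```text
4.2667 [ 0.5011 -0.3258  0.1419] (np.float64(17.349630576744996), np.float64(0.11317753439279539)) [-0.772  0.571  1.412  0.     1.156 -1.075] [-0.3  0.4  0.3] 0.04489451136702921
```

View pics/w4c.png

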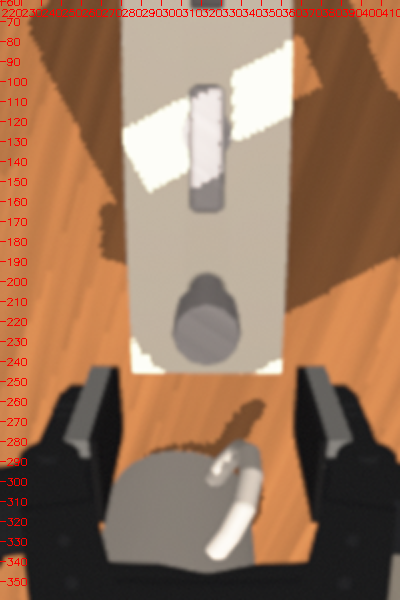

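Run:
```python
from fit import *
c=pickle.load(open('pics/w4.pkl','rb'));w3=pickle.load(open('pics/w3.pkl','rb'))
crop(c,295,190,350,255,8,'pics/w4p.png')
a=(220+206/2-.5,60+334/2-.5)
print(atz(c,*a,.082,True),tri([ray(c,*a,True),ray(w3,320.9,237.1,True)]))
print('proj TCP axis at z .082',proj(c,[*c['state']['tcp_pos'][:2],.082],True))
A=lambda x,y:(220+x/2-.5,60+y/2-.5)
for q in((133,373),(282,373)):print(atz(c,*A(*q),.04,True))
```

```text
[ 0.50083449 -0.32566695  0.082     ] (array([ 0.50235915, -0.33062431,  0.0703715 ]), [np.float64(2.3677250858772347e-05), np.float64(2.3677250858832873e-05)])
proj TCP axis at z .082 (np.float64(322.8308127899871), np.float64(226.7228427914095))
[ 0.48323449 -0.3691003   0.04      ]
[ 0.54080642 -0.35108858  0.04      ]
```

View pics/w4p.png

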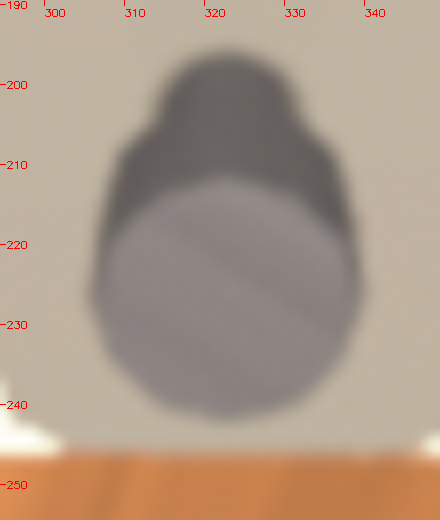

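Call:
{"method": "arm_command", "body": {
  "deltas": [0,0,17,0,0,0,45,0,0,17,0,0,0,45,0,0,17,0,0,0,45,0,0,15,0,0,0,45,0,0,0,0,0,0,45,0,0,0,0,0,0,45]
}}

```text
time: 4.77
tcp_pos: [0.5008, -0.3263, 0.0752]
orientation: [0.593, 0.805, -0.0, 0.0]
wrist_force: [0.5, -0.2, 0.2]
width: 0.0448
```

```bash
python3 snap.py wrist w5 220 60 420 360 2
```

```text
4.8167 [ 0.5011 -0.3267  0.0759] (np.float64(17.303153348426623), np.float64(0.11770315923500448)) [-0.773  0.655  1.464  0.     1.021 -1.076] [ 0.5 -0.4  1. ] 0.04494341139314676
```

View pics/w5c.png

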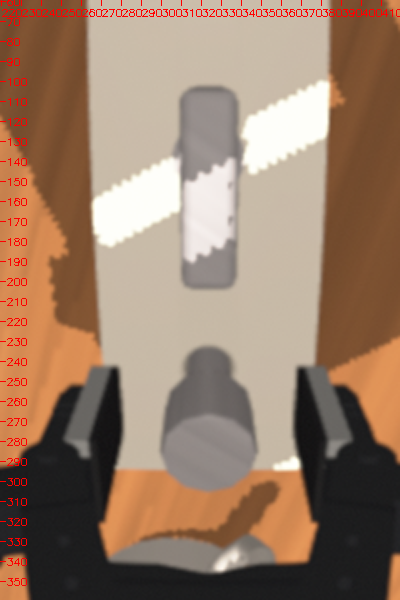

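Run:
```python
from fit import *
c=pickle.load(open('pics/w5.pkl','rb'))
print('proj TCP axis at z .082',proj(c,[*c['state']['tcp_pos'][:2],.082],True), atz(c,220+209.5/2-.5,60+452/2-.5,.082,True))
```

```text
proj TCP axis at z .082 (np.float64(322.9999209507976), np.float64(287.826629026012)) [ 0.50120811 -0.32529104  0.082     ]
```

Call:
{"method": "arm_command", "body": {
  "deltas": [0,0,1,0,0,0,10,0,0,0,0,0,0,10,0,0,0,0,0,0,10,0,0,0,0,0,0,10,0,0,0,0,0,0,10,0,0,0,0,0,0,10]
}}

```text
time: 5.32
tcp_pos: [0.501, -0.3271, 0.0746]
orientation: [0.593, 0.805, -0.0, 0.001]
wrist_force: [0.1, 0.7, 7.0]
width: 0.0204
```

```bash
python3 snap.py wrist w6 220 60 420 360 2
```

```text
5.3667 [ 0.501  -0.3271  0.0746] (np.float64(17.275958306020648), np.float64(0.1343734609744688)) [-0.774  0.656  1.464  0.     1.018 -1.076] [-0.7  0.5  6.4] 0.020382875838284454
```

View pics/w6c.png

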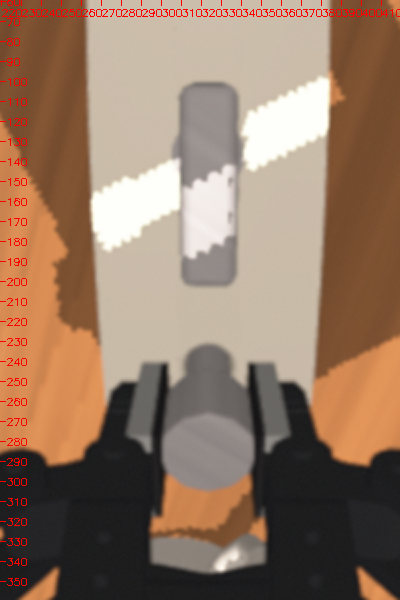

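Call:
{"method": "arm_command", "body": {
  "deltas": [0,0,-8,0,0,0,10,0,0,-14,0,0,0,10,0,0,-20,0,0,0,10,0,0,-25,0,0,0,10,0,0,-25,0,0,0,10,0,0,-25,0,0,0,10,0,0,-20,0,0,0,10,0,0,0,0,0,0,10,0,0,0,0,0,0,10]
}}

```text
time: 6.12
tcp_pos: [0.5005, -0.3267, 0.2109]
orientation: [0.593, 0.805, -0.0, 0.001]
wrist_force: [-0.8, 0.5, -2.0]
width: 0.0203
```

```bash
python3 snap.py wrist w7 220 60 420 360 2
python3 - <<'E'
from h import *
from cell import manip
s=manip.get_state()
# place pin: offset of pin in tool x ~ +1.5mm -> aim TCP at bore
plan(s,[0.5727,0.3185,0.21],-17.3,20,0)
E
```

```text
6.1667 [ 0.5002 -0.3264  0.2095] (np.float64(17.278490762398835), np.float64(0.07097835417880918)) [-0.774  0.506  1.331 -0.     1.306 -1.076] [ 0.5  0.3 -0.9] 0.019754075990595348
[np.float64(30.0), np.float64(13.0), np.float64(-0.0), 0, 0, np.float64(1.7)]
[np.float64(30.0), np.float64(12.0), np.float64(-0.0), 0, 0, np.float64(1.7)]
[np.float64(30.0), np.float64(11.0), np.float64(-0.0), 0, 0, np.float64(1.7)]
[np.float64(31.0), np.float64(10.0), np.float64(-0.0), 0, 0, np.float64(1.7)]
[np.float64(31.0), np.float64(9.0), np.float64(-0.0), 0, 0, np.float64(1.7)]
[np.float64(31.0), np.float64(9.0), np.float64(-0.0), 0, 0, np.float64(1.7)]
[np.float64(32.0), np.float64(8.0), np.float64(-0.0), 0, 0, np.float64(1.7)]
[np.float64(32.0), np.float64(7.0), np.float64(-0.0), 0, 0, np.float64(1.7)]
[np.float64(32.0), np.float64(6.0), np.float64(-0.0), 0, 0, np.float64(1.7)]
[np.float64(32.0), np.float64(5.0), np.float64(-0.0), 0, 0, np.float64(1.8)]
[np.float64(32.0), np.float64(4.0), np.float64(-0.0), 0, 0, np.float64(1.7)]
[np.float64(32.0), np.float64(3.0), np.float64(-0.0), 0, 0, np.float64(1.8)]
[np.float64(32.0), np.float64(2.0), np.float64(-0.0), 0, 0, np.float64(1.7)]
[np.float64(33.0), np.float64(1.0), np.float64(-0.0), 0, 0, np.float64(1.8)]
[np.float64(32.0), np.float64(-0.0), np.float64(-0.0), 0, 0, np.float64(1.7)]
[np.float64(33.0), np.float64(-2.0), np.float64(-0.0), 0, 0, np.float64(1.8)]
[np.float64(32.0), np.float64(-2.0), np.float64(-0.0), 0, 0, np.float64(1.7)]
[np.float64(32.0), np.float64(-4.0), np.float64(-0.0), 0, 0, np.float64(1.8)]
[np.float64(32.0), np.float64(-4.0), np.float64(-0.0), 0, 0, np.float64(1.7)]
[np.float64(33.0), np.float64(-6.0), np.float64(-0.0), 0, 0, np.float64(1.8)]
end [0.5726 0.3189 0.21  ] -17.32
```

View pics/w7c.png

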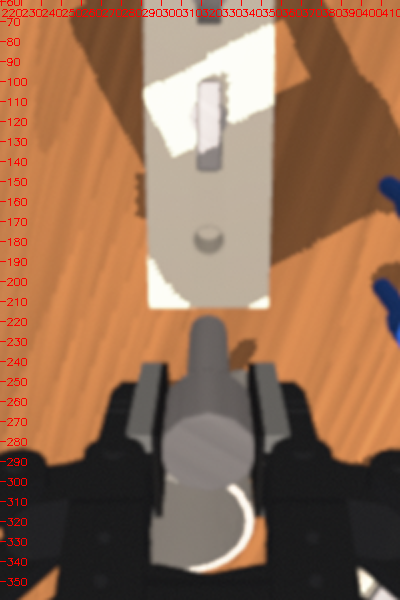

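Call:
{"method": "arm_command", "body": {
  "deltas": [20,9,0,0,0,1.7,10,30,12,0,0,0,1.7,10,30,11,0,0,0,1.7,10,31,10,0,0,0,1.7,10,31,9,0,0,0,1.7,10,31,9,0,0,0,1.7,10,32,8,0,0,0,1.7,10,32,7,0,0,0,1.7,10,32,6,0,0,0,1.7,10,32,5,0,0,0,1.8,10,32,4,0,0,0,1.7,10,32,3,0,0,0,1.8,10,32,2,0,0,0,1.7,10,33,1,0,0,0,1.8,10,32,0,0,0,0,1.7,10,33,-2,0,0,0,1.8,10,32,-2,0,0,0,1.7,10,32,-4,0,0,0,1.8,10,32,-4,0,0,0,1.7,10,20,-5,0,0,0,1.8,10]
}}

```text
time: 7.83
tcp_pos: [0.5688, 0.2977, 0.2081]
orientation: [0.806, 0.593, -0.001, -0.001]
wrist_force: [0.4, 0.4, -0.4]
width: 0.0198
```

Call:
{"method": "arm_command", "body": {
  "deltas": [5,0,0,0,0,0,10,0,0,0,0,0,0,10,0,0,0,0,0,0,10,0,0,0,0,0,0,10]
}}

```text
time: 8.17
tcp_pos: [0.5711, 0.2986, 0.2098]
orientation: [0.806, 0.592, -0.001, -0.0]
wrist_force: [-0.5, 0.4, -1.7]
width: 0.0205
```

```bash
python3 snap.py wrist w8 220 60 420 360 2
python3 - <<'E'
from h import *
from cell import manip
s=manip.get_state()
plan(s,[0.5730,0.3185,0.175],-17.3,2,1)
E
```

```text
8.2167 [0.5712 0.2986 0.21  ] (np.float64(-17.3906278008085), np.float64(0.041877093158770466)) [ 0.3    0.612  1.158 -0.     1.372  0.604] [ 0.3 -0.1 -0.5] 0.020034374558285554
[np.float64(9.8), np.float64(-2.1), np.float64(17.5), 0, 0, np.float64(-0.05)]
[np.float64(9.8), np.float64(-2.1), np.float64(17.5), 0, 0, np.float64(-0.04)]
end [0.573  0.3185 0.175 ] -17.3
```

View pics/w8c.png

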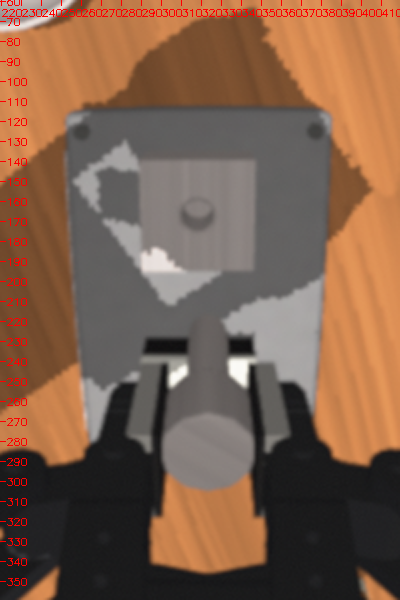

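Run:
```python
from fit import *
c=pickle.load(open('pics/w8.pkl','rb'))
crop(c,285,150,350,190,8,'pics/w8b.png')
crop(c,290,208,350,310,6,'pics/w8p.png')
a=cv2.imread('pics/w8b.png');b=cv2.imread('pics/w8p.png');
W=np.zeros((612,900,3),np.uint8);W[:320,:520]=a;W[:,530:890]=b;cv2.imwrite('pics/w8m.png',cv2.resize(W,(790,537)))
```

```text
(no output)
```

View pics/w8m.png

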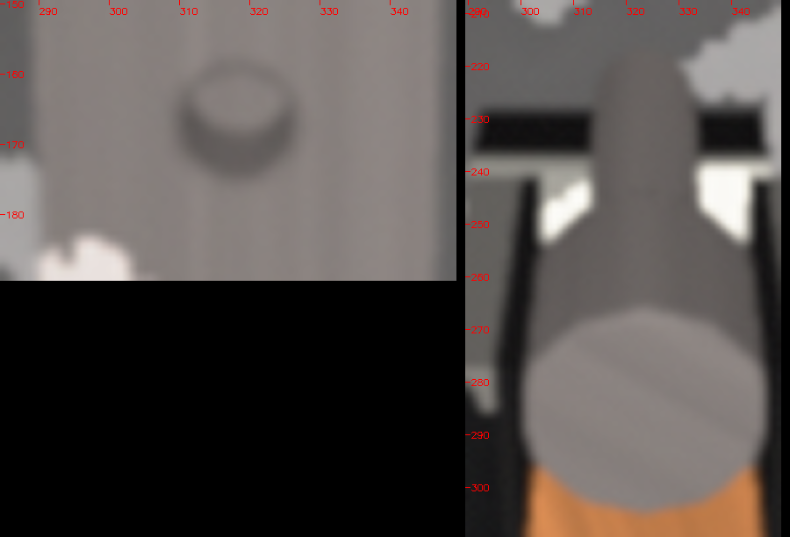

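Run:
```python
from fit import *
c=pickle.load(open('pics/w8.pkl','rb'));s=c['state'];P=s['tcp_pos'];M=R.from_quat(s['orientation']).as_matrix()
w6=pickle.load(open('pics/w6.pkl','rb'));
h=atz(c,323.6,285.3,P[2]+.0074,True);print('head in tool',(M.T@(h-P)*1000).round(2))
b=atz(c,318.4,166.5,.067,True);print('bore',b,'in tool',(M.T@(b-P)*1000).round(2))
# foot: far rim candidates
for dx in(-1,0,1,2,3):
    for rr in (4.5,6):
        print(dx,rr,proj(c,P+M@np.array([(dx+rr)/1e3,0,.0626]),True), 'left/right head',[round(proj(c,P+M@np.array([dx/1e3,k*.011,-.0074]),True)[0],1) for k in(-1,1)],'shaft',[round(proj(c,P+M@np.array([dx/1e3,k*.006,.05]),True)[0],1) for k in(-1,1)])
```

```text
head in tool [ 1.87  0.54 -7.4 ]
bore [0.57319253 0.31898377 0.067     ] in tool [ 20.14  -4.12 143.04]
-1 4.5 (np.float64(322.84306095146525), np.float64(220.17516977853123)) left/right head [np.float64(297.5), np.float64(347.2)] shaft [np.float64(312.9), np.float64(332.7)]
-1 6 (np.float64(322.84177556388977), np.float64(218.00858907637888)) left/right head [np.float64(297.5), np.float64(347.2)] shaft [np.float64(312.9), np.float64(332.7)]
0 4.5 (np.float64(322.842202029993), np.float64(218.73218612253757)) left/right head [np.float64(297.4), np.float64(347.3)] shaft [np.float64(312.9), np.float64(332.7)]
0 6 (np.float64(322.84092871267165), np.float64(216.5572037228523)) left/right head [np.float64(297.4), np.float64(347.3)] shaft [np.float64(312.9), np.float64(332.7)]
1 4.5 (np.float64(322.84135111865976), np.float64(217.2835936394491)) left/right head [np.float64(297.3), np.float64(347.4)] shaft [np.float64(312.9), np.float64(332.7)]
1 6 (np.float64(322.8400900920063), np.float64(215.10025647748728)) left/right head [np.float64(297.3), np.float64(347.4)] shaft [np.float64(312.9), np.float64(332.7)]
2 4.5 (np.float64(322.84050836431646), np.float64(215.82942331411923)) left/right head [np.float64(297.3), np.float64(347.5)] shaft [np.float64(312.8), np.float64(332.7)]
2 6 (np.float64(322.83925984926526), np.float64(213.63778016263842)) left/right head [np.float64(297.3), np.float64(347.5)] shaft [np.float64(312.8), np.float64(332.7)]
3 4.5 (np.float64(322.83967391417264), np.float64(214.3697073541732)) left/right head [np.float64(297.2), np.float64(347.6)] shaft [np.float64(312.8), np.float64(332.7)]
3 6 (np.float64(322.8384381321106), np.float64(212.16980883651658)) left/right head [np.float64(297.2), np.float64(347.6)] shaft [np.float64(312.8), np.float64(332.7)]
```

Call:
{"method": "arm_command", "body": {
  "deltas": [9,-2,10,0,0,0,10,9.6,-2.6,15,0,0,0,10,0,0,20,0,0,0,10,0,0,15,0,0,0,10,0,0,0,0,0,0,10,0,0,0,0,0,0,10,0,0,0,0,0,0,10]
}}

```text
time: 8.8
tcp_pos: [0.5724, 0.3194, 0.1508]
orientation: [0.806, 0.593, 0.0, 0.0]
wrist_force: [0.1, -0.2, -1.0]
width: 0.0203
```

```bash
python3 snap.py wrist w9 285 180 365 300 5
```

```text
8.85 [0.5726 0.3193 0.1512] (np.float64(-17.317630877993107), np.float64(0.09566370670514762)) [0.33  0.684 1.192 0.    1.263 0.633] [ 0.8 -0.7 -1.2] 0.020301439830174038
```

View pics/w9c.png

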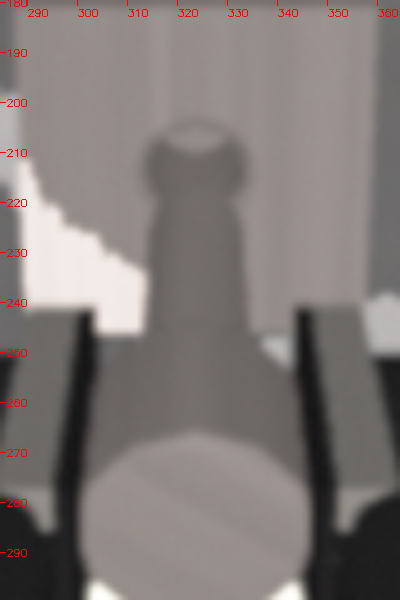

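Run:
```python
from fit import *
c=pickle.load(open('pics/w9.pkl','rb'));s=c['state'];P=s['tcp_pos'];M=R.from_quat(s['orientation']).as_matrix()
for r in (.007,.008):
  for dx in (0,1.5,3): print(r,dx,proj(c,np.array([*(P+M@np.array([dx/1e3+r,.0005,0]))[:2],.067]),True),[proj(c,np.array([*(P+M@np.array([dx/1e3,.0005+k*r,0]))[:2],.067]),True)[0] for k in (-1,1)])
b=np.array([.57319,.31898,.067]);print('bore in tool by w8',M.T@(b-P)*1e3)
```

```text
0.007 0 (np.float64(323.5867808821672), np.float64(203.80013412434502)) [np.float64(313.70596109275624), np.float64(333.46726373257604)]
0.007 1.5 (np.float64(323.58680535606607), np.float64(201.78038240158784)) [np.float64(313.68252989963776), np.float64(333.4907365555207)]
0.007 3 (np.float64(323.5868305461), np.float64(199.75132580181307)) [np.float64(313.65925875700145), np.float64(333.5140506956467)]
0.008 0 (np.float64(323.5867971188708), np.float64(202.4546722085742)) [np.float64(312.2955916628304), np.float64(334.8775943247418)]
0.008 1.5 (np.float64(323.5868220694265), np.float64(200.42870511553818)) [np.float64(312.2688185755224), np.float64(334.90440879088123)]
0.008 3 (np.float64(323.58684774069303), np.float64(198.39350663416622)) [np.float64(312.2422282717399), np.float64(334.93104184186456)]
bore in tool by w8 [-0.24893183  0.58481174 84.19262387]
```

Call:
{"method": "arm_command", "body": {
  "deltas": [-1.5,0,6,0,0,0,10,0,0,6,0,0,0,10,0,0,6,0,0,0,10,0,0,0,0,0,0,10,0,0,0,0,0,0,10]
}}

```text
time: 9.27
tcp_pos: [0.5716, 0.3175, 0.1318]
orientation: [0.806, 0.593, -0.0, -0.0]
wrist_force: [-1.2, -0.2, -0.6]
width: 0.0202
```

```bash
python3 snap.py wrist w10 285 180 365 300 5
python3 - <<'E'
from fit import *
c=pickle.load(open('pics/w10.pkl','rb'));s=c['state'];P=s['tcp_pos'];M=R.from_quat(s['orientation']).as_matrix()
b=np.array([.57319,.31898,.067]);print('bore in tool by w8',M.T@(b-P)*1e3, 'rim',proj(c,b+M@[.0075,0,0],True))
E
```

```text
9.3167 [0.5718 0.3176 0.1322] (np.float64(-17.32571410492637), np.float64(0.004877599203359855)) [ 0.328  0.7    1.216 -0.     1.225  0.631] [-0.7  0.1 -0.1] 0.020256622252343145
bore in tool by w8 [ 1.7576826   0.93956827 65.24449091] rim (np.float64(324.4706301320185), np.float64(210.21692953244278))
```

View pics/w10c.png

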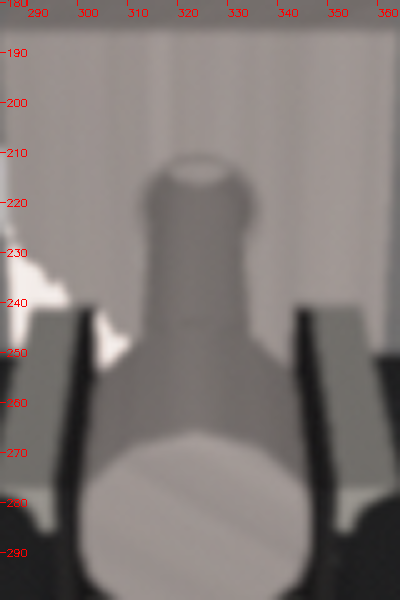

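Call:
{"method": "arm_command", "body": {
  "deltas": [0.3,0.4,2,0,0,0,10,0,0,3,0,0,0,10,0,0,3,0,0,0,10,0,0,0,0,0,0,10]
}}

```text
time: 9.65
tcp_pos: [0.5719, 0.3177, 0.1235]
orientation: [0.806, 0.593, -0.001, -0.0]
wrist_force: [-0.1, 0.2, -0.5]
width: 0.0201
```

```bash
python3 snap.py wrist w11 285 180 365 300 5
```

```text
9.7 [0.572  0.3177 0.1238] (np.float64(-17.32399760975395), np.float64(0.048641816712520235)) [0.328 0.71  1.222 0.    1.21  0.631] [-1.  -0.2 -1.9] 0.020358603307954175
```

View pics/w11c.png

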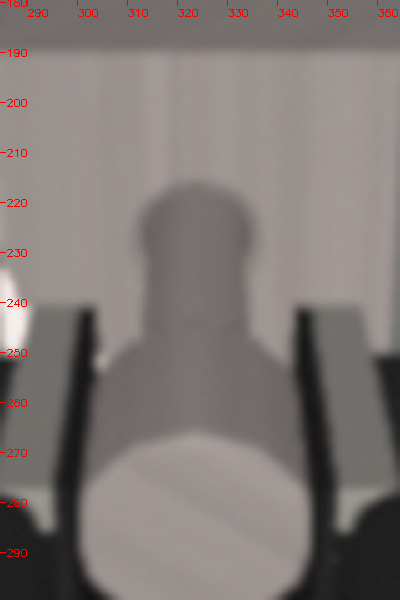

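Call:
{"method": "arm_command", "body": {
  "deltas": [0,0,5,0,0,0,10,0,0,5,0,0,0,10,0,0,5,0,0,0,10,0,0,4,0,0,0,10,0,0,0,0,0,0,10,0,0,0,0,0,0,10]
}}

```text
time: 10.2
tcp_pos: [0.5721, 0.3177, 0.105]
orientation: [0.806, 0.593, -0.0, -0.0]
wrist_force: [-0.1, 0.7, -0.4]
width: 0.02
```

Call:
{"method": "arm_command", "body": {
  "deltas": [0,0,2,0,0,0,10,0,0,1,0,0,0,10,0,0,1,0,0,0,10,0,0,0,0,0,0,10,0,0,0,0,0,0,10]
}}

```text
time: 10.62
tcp_pos: [0.5724, 0.3179, 0.1017]
orientation: [0.806, 0.593, 0.0, 0.0]
wrist_force: [-1.1, -0.3, 3.0]
width: 0.0199
```

Call:
{"method": "arm_command", "body": {
  "deltas": [0,0,0.7,0,0,0,10,0,0,0.5,0,0,0,10,0,0,0,0,0,0,10,0,0,0,0,0,0,10]
}}

```text
time: 10.95
tcp_pos: [0.5726, 0.318, 0.1016]
orientation: [0.805, 0.593, 0.001, 0.0]
wrist_force: [-2.5, 0.3, 8.8]
width: 0.0199
```

Call:
{"method": "arm_command", "body": {
  "deltas": [0,0,-0.8,0,0,0,10,0,0,0,0,0,0,45,0,0,0,0,0,0,45,0,0,0,0,0,0,45,0,0,0,0,0,0,45,0,0,0,0,0,0,45,0,0,0,0,0,0,45]
}}

```text
time: 11.53
tcp_pos: [0.5722, 0.3177, 0.1008]
orientation: [0.806, 0.593, -0.0, -0.0]
wrist_force: [-0.5, -0.2, 0.8]
width: 0.0449
```

```bash
python3 snap.py wrist w12 220 160 420 360 3
```

```text
11.5833 [0.5722 0.3177 0.1008] (np.float64(-17.32599837764309), np.float64(0.009043339337467418)) [ 0.328  0.735  1.242 -0.     1.165  0.631] [ 0.7 -0.6 -0.8] 0.04507709672100949
```

View pics/w12c.png

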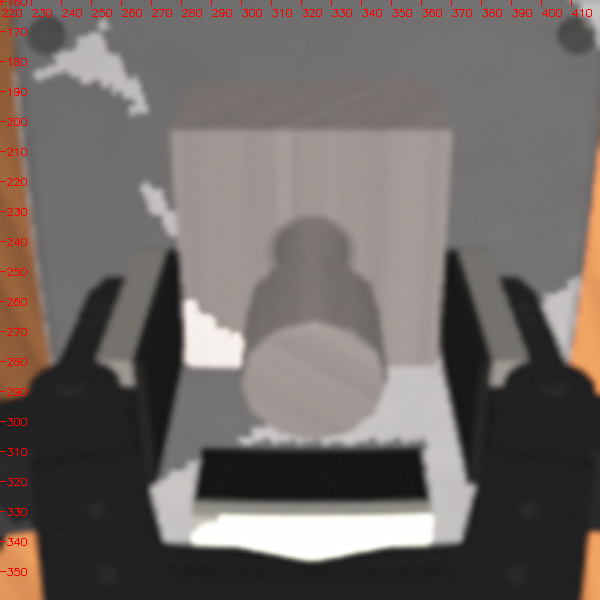

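Call:
{"method": "arm_command", "body": {
  "deltas": [0,0,-8,0,0,0,45,0,0,-15,0,0,0,45,0,0,-25,0,0,0,45,0,0,-30,0,0,0,45,0,0,-30,0,0,0,45,0,0,-20,0,0,0,45,0,0,0,0,0,0,45,0,0,0,0,0,0,45]
}}

```text
time: 12.25
tcp_pos: [0.5724, 0.3179, 0.2303]
orientation: [0.806, 0.593, 0.001, 0.0]
wrist_force: [-0.2, 0.1, -0.5]
width: 0.0448
```

```bash
python3 snap.py wrist w13 220 60 420 360 2
python3 - <<'E'
from h import *
from cell import manip
s=manip.get_state()
plan(s,[0.4833,-0.268,0.19],17.3,19,0)
E
```

```text
12.3 [0.572  0.3177 0.2286] (np.float64(-17.32136100477809), np.float64(0.026507139615908958)) [ 0.328  0.623  1.092 -0.     1.427  0.631] [ 0.1 -0.4 -1.1] 0.04429406358957643
[np.float64(-31.0), np.float64(5.0), np.float64(2.0), 0, 0, np.float64(-1.8)]
[np.float64(-31.0), np.float64(4.0), np.float64(2.0), 0, 0, np.float64(-1.8)]
[np.float64(-31.0), np.float64(3.0), np.float64(2.0), 0, 0, np.float64(-1.8)]
[np.float64(-31.0), np.float64(2.0), np.float64(2.0), 0, 0, np.float64(-1.8)]
[np.float64(-31.0), np.float64(1.0), np.float64(2.0), 0, 0, np.float64(-1.8)]
[np.float64(-31.0), np.float64(-0.0), np.float64(2.0), 0, 0, np.float64(-1.8)]
[np.float64(-31.0), np.float64(-1.0), np.float64(2.0), 0, 0, np.float64(-1.8)]
[np.float64(-31.0), np.float64(-2.0), np.float64(2.0), 0, 0, np.float64(-1.8)]
[np.float64(-31.0), np.float64(-3.0), np.float64(2.0), 0, 0, np.float64(-1.8)]
[np.float64(-31.0), np.float64(-4.0), np.float64(2.0), 0, 0, np.float64(-1.8)]
[np.float64(-31.0), np.float64(-5.0), np.float64(2.0), 0, 0, np.float64(-1.8)]
[np.float64(-31.0), np.float64(-6.0), np.float64(2.0), 0, 0, np.float64(-1.9)]
[np.float64(-30.0), np.float64(-7.0), np.float64(2.0), 0, 0, np.float64(-1.8)]
[np.float64(-30.0), np.float64(-8.0), np.float64(2.0), 0, 0, np.float64(-1.9)]
[np.float64(-30.0), np.float64(-9.0), np.float64(2.0), 0, 0, np.float64(-1.8)]
[np.float64(-29.0), np.float64(-10.0), np.float64(2.0), 0, 0, np.float64(-1.9)]
[np.float64(-29.0), np.float64(-11.0), np.float64(2.0), 0, 0, np.float64(-1.8)]
[np.float64(-29.0), np.float64(-12.0), np.float64(2.0), 0, 0, np.float64(-1.9)]
[np.float64(-29.0), np.float64(-14.0), np.float64(3.0), 0, 0, np.float64(-1.8)]
end [ 0.4833 -0.2684  0.1898] 17.28
```

View pics/w13c.png

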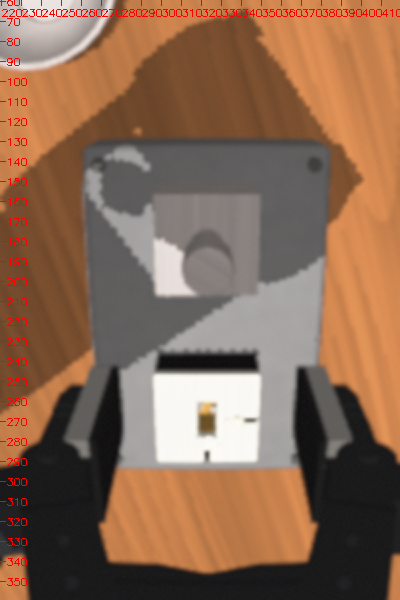

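Pin stands in the bore (head at about (324,193)). Now to the square key.

Call:
{"method": "arm_command", "body": {
  "deltas": [-31,5,2,0,0,-1.8,45,-31,4,2,0,0,-1.8,45,-31,3,2,0,0,-1.8,45,-31,2,2,0,0,-1.8,45,-31,1,2,0,0,-1.8,45,-31,0,2,0,0,-1.8,45,-31,-1,2,0,0,-1.8,45,-31,-2,2,0,0,-1.8,45,-31,-3,2,0,0,-1.8,45,-31,-4,2,0,0,-1.8,45,-31,-5,2,0,0,-1.8,45,-31,-6,2,0,0,-1.9,45,-30,-7,2,0,0,-1.8,45,-30,-8,2,0,0,-1.9,45,-30,-9,2,0,0,-1.8,45,-29,-10,2,0,0,-1.9,45,-29,-11,2,0,0,-1.8,45,-29,-12,2,0,0,-1.9,45,-29,-14,3,0,0,-1.8,45]
}}

```text
time: 13.88
tcp_pos: [0.4826, -0.2694, 0.1887]
orientation: [0.592, 0.806, 0.0, -0.001]
wrist_force: [0.6, -0.3, 0.8]
width: 0.045
```

Call:
{"method": "arm_command", "body": {
  "deltas": [0,0,20,0,0,0,45,0,0,20,0,0,0,45,0,0,0,0,0,0,45,0,0,0,0,0,0,45,0,0,0,0,0,0,45]
}}

```text
time: 14.3
tcp_pos: [0.4837, -0.2682, 0.1505]
orientation: [0.593, 0.805, -0.0, 0.0]
wrist_force: [-0.2, 0.3, 0.2]
width: 0.0449
```

```bash
python3 snap.py wrist w14 220 60 420 360 2
```

```text
14.35 [ 0.4839 -0.2683  0.1509] (np.float64(17.308676474607996), np.float64(0.0762476470726119)) [-0.718  0.472  1.548  0.     1.12  -1.02 ] [-0.1 -0.4  0.6] 0.04541862901348399
```

View pics/w14c.png

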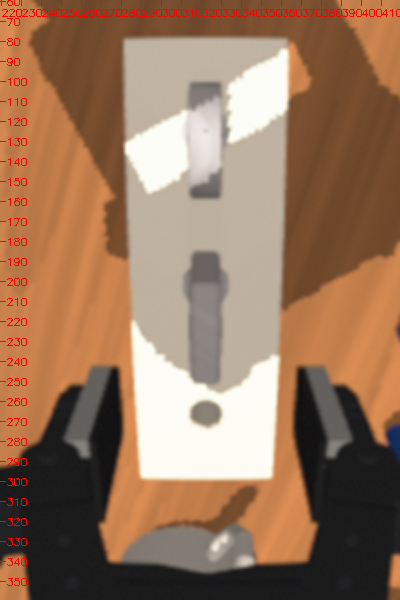

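Run:
```python
from h import *
c=pickle.load(open('pics/w14.pkl','rb'))
crop(c,300,180,345,255,8,'pics/w14k.png')
```

```text
(no output)
```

View pics/w14k.png

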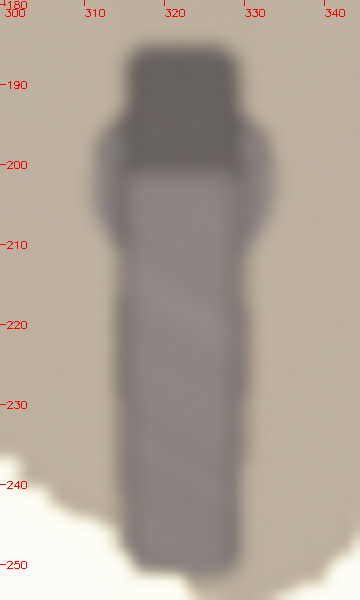

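Run:
```python
from fit import *
c=pickle.load(open('pics/w14.pkl','rb'));s=c['state'];P=s['tcp_pos'];M=R.from_quat(s['orientation']).as_matrix()
a=atz(c,322.3,201,.091,True);b=atz(c,322.2,251.25,.091,True);m=(a+b)/2
print(a,b,np.linalg.norm(a-b),'mid in tool mm',M.T@(m-P)*1e3,'axis yaw',np.degrees(np.arctan2(-(a-b)[0],(a-b)[1])))
```

```text
[ 0.47820835 -0.25187752  0.091     ] [ 0.48851483 -0.2853664   0.091     ] 0.035038954259068535 mid in tool mm [-0.09881496 -0.66591746 59.86790809] axis yaw 17.106185504594407
```

Call:
{"method": "arm_command", "body": {
  "deltas": [0,-0.5,19,0,0,0,40,0,0,19,0,0,0,35,0,0,19,0,0,0,30,0,0,18,0,0,0,30,0,0,0,0,0,0,30,0,0,0,0,0,0,30,0,0,0,0,0,0,30]
}}

```text
time: 14.93
tcp_pos: [0.4837, -0.2689, 0.0766]
orientation: [0.593, 0.805, -0.0, 0.001]
wrist_force: [0.6, 0.2, 0.0]
width: 0.03
```

```bash
python3 snap.py wrist w15 220 160 420 360 3
```

```text
14.9833 [ 0.4837 -0.2689  0.0766] (np.float64(17.295490922246792), np.float64(0.15894714486771142)) [-0.719  0.572  1.611 -0.     0.956 -1.021] [-0.8 -0.2  0.3] 0.03021926848123832
```

View pics/w15c.png

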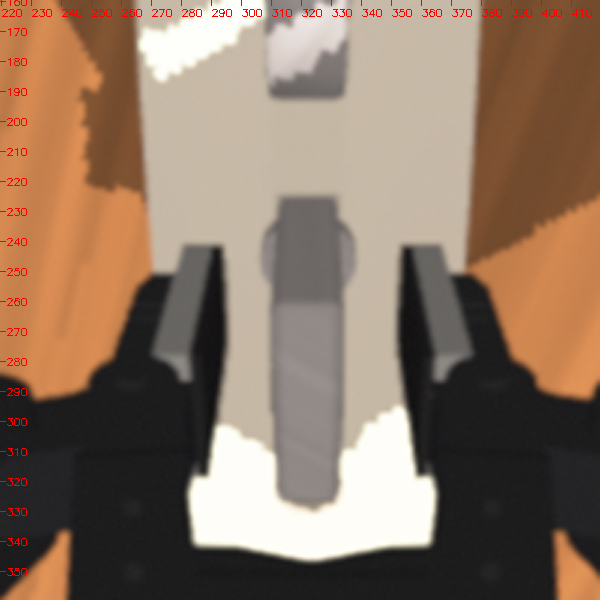

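Call:
{"method": "arm_command", "body": {
  "deltas": [0,-0.5,1.4,0,0,0,30,0,0,0,0,0,0,0,0,0,0,0,0,0,0,0,0,0,0,0,0,0,0,0,0,0,0,0,0,0,0,0,0,0,0,0]
}}

```text
time: 15.48
tcp_pos: [0.4827, -0.2688, 0.0741]
orientation: [0.593, 0.805, -0.0, 0.0]
wrist_force: [-2.1, 0.9, 7.0]
width: 0.0091
```

```bash
python3 snap.py wrist w16 220 160 420 360 3
```

```text
15.5333 [ 0.4827 -0.2688  0.0741] (np.float64(17.278231285618528), np.float64(0.04371504025318326)) [-0.72   0.575  1.614 -0.     0.952 -1.022] [-1.1  0.4  6.1] 0.009108184048352662
```

View pics/w16c.png

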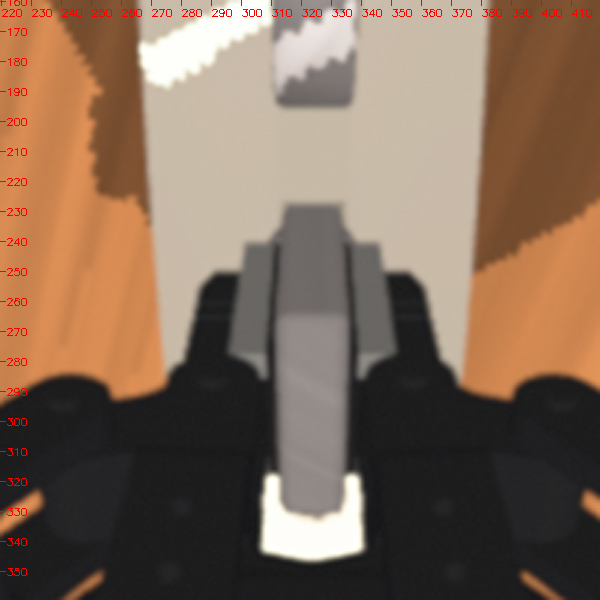

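Call:
{"method": "arm_command", "body": {
  "deltas": [0,0,-8,0,0,0,0,0,0,-14,0,0,0,0,0,0,-20,0,0,0,0,0,0,-25,0,0,0,0,0,0,-25,0,0,0,0,0,0,-25,0,0,0,0,0,0,-10,0,0,0,0,0,0,0,0,0,0,0,0,0,0,0,0,0,0]
}}

```text
time: 16.28
tcp_pos: [0.4823, -0.2684, 0.1997]
orientation: [0.593, 0.805, 0.0, -0.0]
wrist_force: [-0.1, 0.2, -1.8]
width: 0.0095
```

```bash
python3 snap.py wrist w17 220 60 420 360 2
python3 - <<'E'
from h import *
from cell import manip
s=manip.get_state()
plan(s,[0.5425,0.2215,0.19],-17.3,17,0)
E
```

```text
16.3333 [ 0.4821 -0.2682  0.199 ] (np.float64(17.272217006403178), np.float64(0.13917847648153195)) [-0.72   0.419  1.494  0.     1.231 -1.022] [-0.4  0.8 -1.2] 0.00894798487720154
[np.float64(26.0), np.float64(12.0), np.float64(1.0), 0, 0, np.float64(2.0)]
[np.float64(27.0), np.float64(11.0), np.float64(1.0), 0, 0, np.float64(2.0)]
[np.float64(27.0), np.float64(10.0), np.float64(1.0), 0, 0, np.float64(2.0)]
[np.float64(28.0), np.float64(9.0), np.float64(0.0), 0, 0, np.float64(2.0)]
[np.float64(28.0), np.float64(8.0), np.float64(1.0), 0, 0, np.float64(2.0)]
[np.float64(28.0), np.float64(7.0), np.float64(0.0), 0, 0, np.float64(2.0)]
[np.float64(28.0), np.float64(6.0), np.float64(1.0), 0, 0, np.float64(2.1)]
[np.float64(29.0), np.float64(5.0), np.float64(0.0), 0, 0, np.float64(2.0)]
[np.float64(29.0), np.float64(4.0), np.float64(1.0), 0, 0, np.float64(2.1)]
[np.float64(29.0), np.float64(3.0), np.float64(0.0), 0, 0, np.float64(2.0)]
[np.float64(29.0), np.float64(2.0), np.float64(1.0), 0, 0, np.float64(2.1)]
[np.float64(29.0), np.float64(1.0), np.float64(0.0), 0, 0, np.float64(2.0)]
[np.float64(29.0), np.float64(0.0), np.float64(1.0), 0, 0, np.float64(2.1)]
[np.float64(29.0), np.float64(-1.0), np.float64(0.0), 0, 0, np.float64(2.0)]
[np.float64(29.0), np.float64(-2.0), np.float64(1.0), 0, 0, np.float64(2.1)]
[np.float64(29.0), np.float64(-3.0), np.float64(0.0), 0, 0, np.float64(2.0)]
[np.float64(28.0), np.float64(-3.0), np.float64(1.0), 0, 0, np.float64(2.1)]
end [0.5426 0.221  0.1897] -17.33
```

View pics/w17c.png

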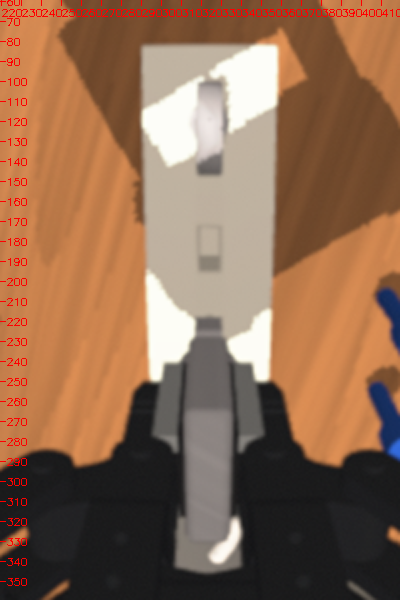

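Call:
{"method": "arm_command", "body": {
  "deltas": [18,9,0,0,0,2,0,27,11,1,0,0,2,0,27,10,1,0,0,2,0,28,9,0,0,0,2,0,28,8,1,0,0,2,0,28,7,0,0,0,2,0,28,6,1,0,0,2.1,0,29,5,0,0,0,2,0,29,4,1,0,0,2.1,0,29,3,0,0,0,2,0,29,2,1,0,0,2.1,0,29,1,0,0,0,2,0,29,0,1,0,0,2.1,0,29,-1,0,0,0,2,0,29,-2,1,0,0,2.1,0,29,-3,0,0,0,2,0,20,-3,0,0,0,2.1,0,0,0,0,0,0,0,0,0,0,0,0,0,0,0,0,0,0,0,0,0,0]
}}

```text
time: 18.0
tcp_pos: [0.5401, 0.2036, 0.1913]
orientation: [0.805, 0.593, -0.001, -0.0]
wrist_force: [0.2, -0.5, -1.6]
width: 0.0095
```

```bash
python3 snap.py wrist w18 275 150 365 330 3
python3 - <<'E'
from h import *
c=pickle.load(open('pics/w18.pkl','rb'))
crop(c,285,180,365,270,6,'pics/w18b.png')
E
```

```text
18.05 [0.5402 0.2033 0.1917] (np.float64(-17.348890307160918), np.float64(0.09556805886218216)) [ 0.157  0.479  1.422 -0.     1.242  0.46 ] [0.4 0.  0.3] 0.00926508744986981
```

View pics/w18c.png

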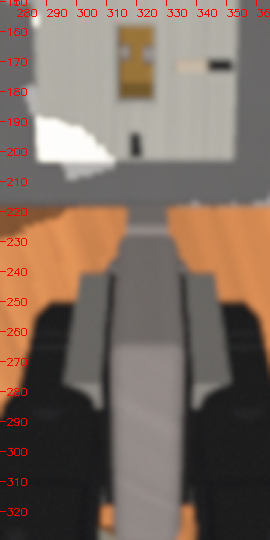

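View pics/w18b.png

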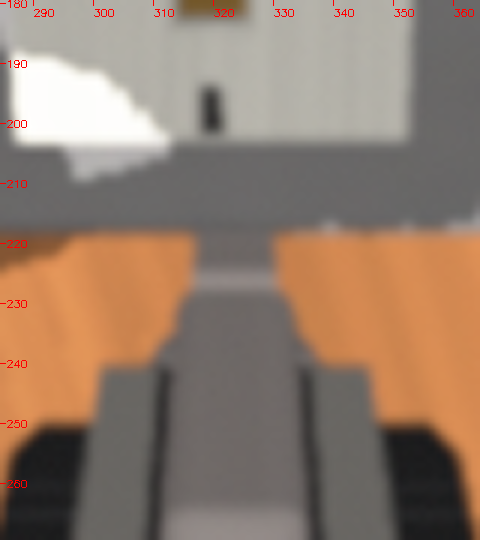

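Run:
```python
from fit import *
c=pickle.load(open('pics/w18.pkl','rb'));s=c['state'];P=s['tcp_pos'];M=R.from_quat(s['orientation']).as_matrix()
crop(c,300,150,345,205,10,'pics/w18s.png')
f=atz(c,323.6,265.3,P[2]+.0169,True);print('bow front edge tool',M.T@(f-P)*1e3)
b=atz(c,319.7,170.7,.061,True);print('slot',b,M.T@(b-P)*1e3)
print('bit foot front edge dx0 (10mm):',[proj(c,P+M@np.array([q/1e3,0.0004,.0551]),True) for q in(7,8.5,10)],'collar bottom/top',[proj(c,P+M@np.array([9/1e3,0.0004,q]),True) for q in (.0341,.0211)])
b1=np.array([.5431,.2229,.061]);print(M.T@(b1-P)*1e3)
```

```text
bow front edge tool [ 18.24824583   0.39675061 -16.91775701]
slot [0.54303782 0.22290627 0.061     ] [ 19.64032662  -2.9930825  130.64309936]
bit foot front edge dx0 (10mm): [(np.float64(323.7052056040994), np.float64(220.05048268121004)), (np.float64(323.7074308421813), np.float64(217.78924696934342)), (np.float64(323.70966520359536), np.float64(215.514329435237))] collar bottom/top [(np.float64(323.6832963019158), np.float64(231.5255505872729)), (np.float64(323.66475833720045), np.float64(242.2500700919483))]
[ 19.65288465  -2.93186282 130.64300325]
```

View pics/w18s.png

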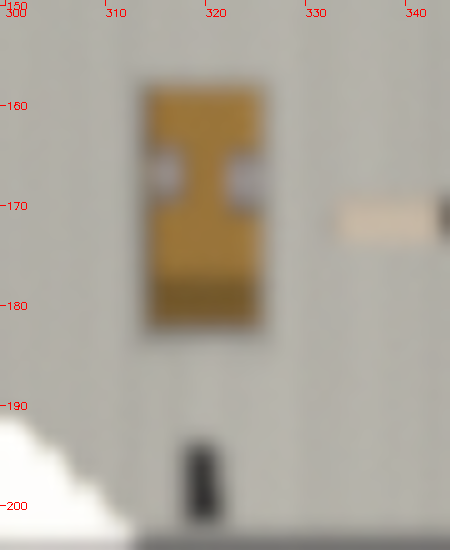

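Call:
{"method": "arm_command", "body": {
  "deltas": [9.6,-1.6,10,0,0,0,0,10,-1.6,15,0,0,0,0,0,0,15,0,0,0,0,0,0,15,0,0,0,0,0,0,5,0,0,0,0,0,0,0,0,0,0,0,0,0,0,0,0,0,0]
}}

```text
time: 18.63
tcp_pos: [0.5435, 0.2239, 0.1327]
orientation: [0.806, 0.592, 0.0, 0.0]
wrist_force: [0.2, 0.5, -0.5]
width: 0.009
```

```bash
python3 snap.py wrist w19 285 180 365 300 6
python3 - <<'E'
from fit import *
c=pickle.load(open('pics/w19.pkl','rb'));s=c['state'];P=s['tcp_pos'];M=R.from_quat(s['orientation']).as_matrix()
crop(c,300,190,350,260,8,'pics/w19s.png')
b1=np.array([.54305,.2230,.061]);print('slot in tool',M.T@(b1-P)*1e3)
for x in (.011,.012):print('slot far edge',proj(c,b1+M@[x,0,0],True),[proj(c,b1+M@[0,k*.005,0],True)[0] for k in(-1,1)])
E
```

```text
18.6833 [0.5437 0.2239 0.1332] (np.float64(-17.344187223156194), np.float64(0.06593815006974418)) [0.192 0.562 1.453 0.    1.125 0.494] [ 0.3  0.4 -0.5] 0.009311763167804627
slot in tool [-1.11961259 -0.36935868 72.18157522]
slot far edge (np.float64(322.5008997991694), np.float64(205.58785104100326)) [np.float64(315.0922874624679), np.float64(329.9531937647742)]
slot far edge (np.float64(322.4990438130438), np.float64(204.16391999693238)) [np.float64(315.0922874624679), np.float64(329.9531937647742)]
```

View pics/w19s.png

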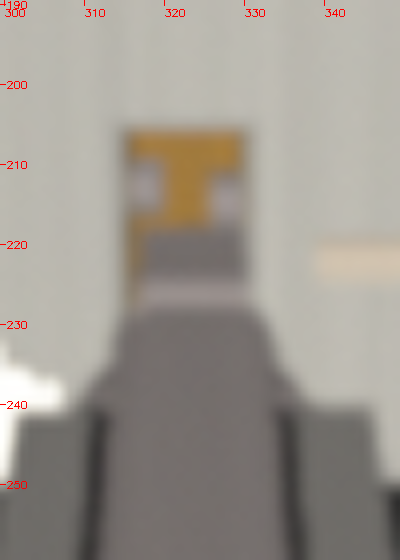

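Call:
{"method": "arm_command", "body": {
  "deltas": [-1.4,-0.7,5,0,0,0,0,0,0,5,0,0,0,0,0,0,0,0,0,0,0,0,0,0,0,0,0,0]
}}

```text
time: 19.02
tcp_pos: [0.5421, 0.2228, 0.1223]
orientation: [0.806, 0.592, -0.0, -0.0]
wrist_force: [0.3, -0.2, -1.0]
width: 0.0095
```

```bash
python3 snap.py wrist w20
python3 - <<'E'
from fit import *
c=pickle.load(open('pics/w20.pkl','rb'));s=c['state'];P=s['tcp_pos'];M=R.from_quat(s['orientation']).as_matrix()
crop(c,300,190,350,260,8,'pics/w20s.png')
b1=np.array([.54305,.2230,.061]);print('slot in tool',M.T@(b1-P)*1e3)
print('slot far edge',proj(c,b1+M@[.0115,0,0],True));print('bit',[proj(c,P+M@[q,.0004,.0551],True) for q in (.007,.0085,.01)])
E
```

```text
19.0667 [0.5422 0.2229 0.1225] (np.float64(-17.326094147734796), np.float64(0.0019168142466123546)) [0.19  0.572 1.468 0.    1.102 0.493] [-0.5 -0.1 -0.5] 0.009184042771144886
slot in tool [ 0.39827393  0.78134668 61.52167895]
slot far edge (np.float64(324.1131691531319), np.float64(208.3526049511546))
bit [(np.float64(323.49394586749185), np.float64(219.51651289949845)), (np.float64(323.4935656946074), np.float64(217.25387382925555)), (np.float64(323.4931874709434), np.float64(214.97760679732983))]
```

View pics/w20s.png

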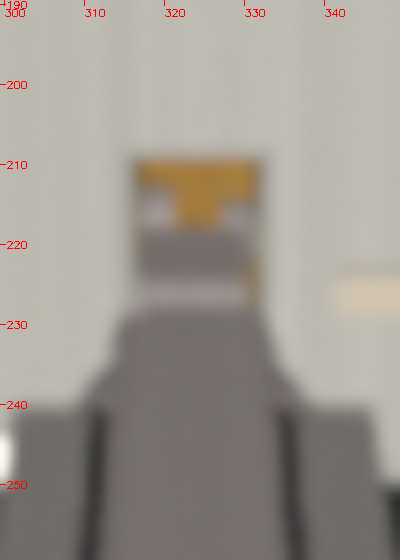

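Call:
{"method": "arm_command", "body": {
  "deltas": [0.1,0.4,3,0,0,0,0,0,0,3,0,0,0,0,0,0,2,0,0,0,0,0,0,1,0,0,0,0,0,0,0,0,0,0,0,0,0,0,0,0,0,0]
}}

```text
time: 19.57
tcp_pos: [0.5426, 0.2228, 0.1135]
orientation: [0.806, 0.593, -0.0, -0.0]
wrist_force: [0.3, 0.1, -0.4]
width: 0.0093
```

```bash
python3 snap.py wrist w21
python3 - <<'E'
from fit import *
c=pickle.load(open('pics/w21.pkl','rb'));s=c['state'];P=s['tcp_pos'];M=R.from_quat(s['orientation']).as_matrix()
crop(c,300,190,350,260,8,'pics/w21s.png')
b1=np.array([.54305,.2230,.061]);print('slot in tool',M.T@(b1-P)*1e3)
E
```

```text
19.6167 [0.5426 0.2228 0.1135] (np.float64(-17.32333783831077), np.float64(0.0075801721432729435)) [ 0.19   0.584  1.474 -0.     1.083  0.492] [ 0.3  0.9 -0.2] 0.009532454758175981
slot in tool [ 0.26643609  0.34107488 52.54865829]
```

View pics/w21s.png

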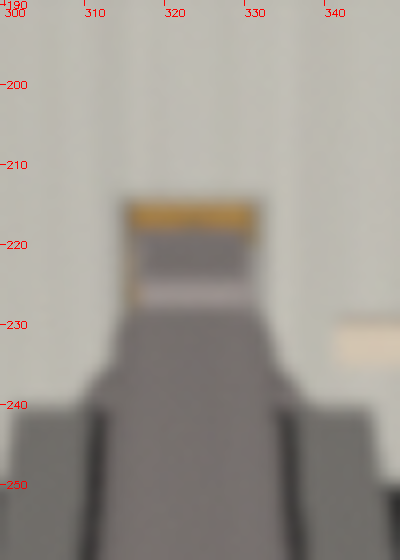

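Call:
{"method": "arm_command", "body": {
  "deltas": [0,0,2,0,0,0,0,0,0,2,0,0,0,0,0,0,2,0,0,0,0,0,0,2,0,0,0,0,0,0,2,0,0,0,0,0,0,2,0,0,0,0,0,0,2,0,0,0,0,0,0,0,0,0,0,0]
}}

```text
time: 20.28
tcp_pos: [0.5431, 0.2231, 0.1002]
orientation: [0.806, 0.593, 0.001, 0.0]
wrist_force: [0.3, 1.4, 2.4]
width: 0.009
```

Call:
{"method": "arm_command", "body": {
  "deltas": [0,0,1.5,0,0,0,0,0,0,1.5,0,0,0,0,0,0,1,0,0,0,0,0,0,0,0,0,0,0,0,0,0,0,0,0,0]
}}

```text
time: 20.7
tcp_pos: [0.5431, 0.223, 0.0958]
orientation: [0.806, 0.593, 0.001, 0.0]
wrist_force: [1.1, 1.4, 3.2]
width: 0.0093
```

Call:
{"method": "arm_command", "body": {
  "deltas": [0,0,1,0,0,0,0,0,0,1,0,0,0,0,0,0,0,0,0,0,0,0,0,0,0,0,0,0]
}}

```text
time: 21.03
tcp_pos: [0.5432, 0.223, 0.095]
orientation: [0.805, 0.593, 0.001, 0.001]
wrist_force: [-2.3, 0.5, 12.8]
width: 0.0093
```

```bash
python3 snap.py wrist w22 270 190 390 330 5;python3 snap.py side s22;  python3 - <<'E'
from h import *
c=pickle.load(open('pics/s22.pkl','rb'))
crop(c,265,110,345,200,6,'pics/s22b.png')
E
```

```text
21.0833 [0.5432 0.223  0.095 ] (np.float64(-17.315616442766558), np.float64(0.1248540077075289)) [ 0.19   0.608  1.488 -0.     1.043  0.492] [-2.8 -0.3 12.5] 0.009399435980575485
21.1333 [0.5432 0.223  0.095 ] (np.float64(-17.315785530533756), np.float64(0.12537245814647618)) [ 0.19   0.608  1.488 -0.     1.043  0.492] [-3.8 -1.1 12.7] 0.009230512126739934
```

View pics/w22c.png

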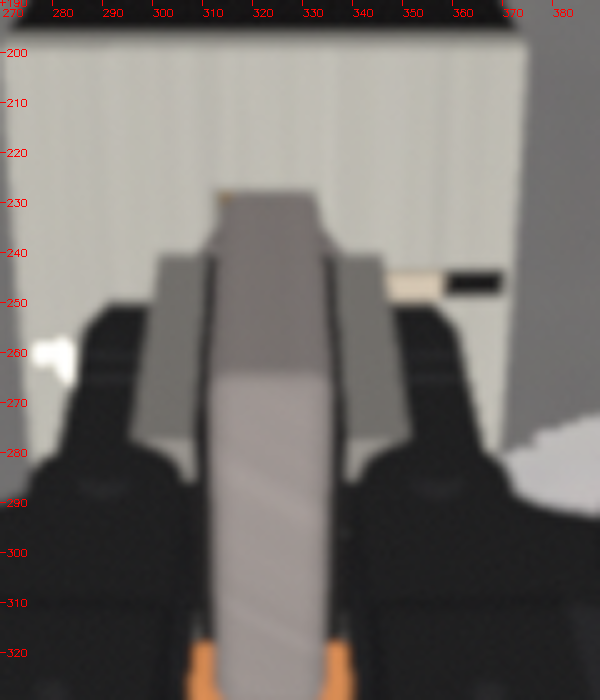

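View pics/s22b.png

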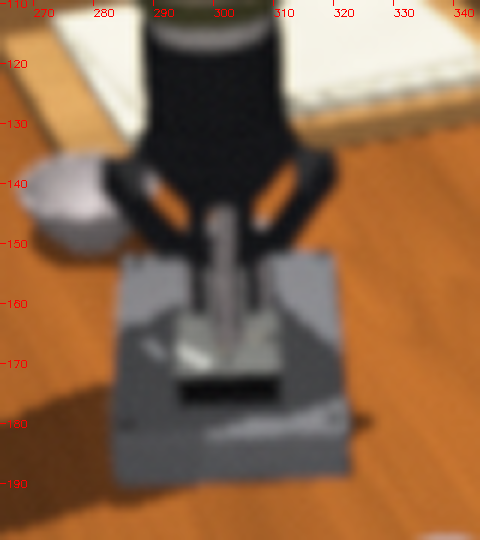

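Call:
{"method": "arm_command", "body": {
  "deltas": [0,0,0.3,0,0,3,0,0,0,0,0,0,-3,0,0,0,0,0,0,-3,0,0,0,0,0,0,3,0,0,0,0,0,0,0,0,0,0,0,0,0,0,0]
}}

```text
time: 21.63
tcp_pos: [0.5432, 0.2231, 0.095]
orientation: [0.806, 0.593, 0.001, 0.001]
wrist_force: [-2.7, 0.8, 15.6]
width: 0.0094
```

Call:
{"method": "arm_command", "body": {
  "deltas": [0,0,0,0,0,5,0,0,0,0,0,0,5,0,0,0,0,0,0,5,0,0,0,0,0,0,5,0,0,0,0,0,0,5,0,0,0,0,0,0,5,0,0,0,0,0,0,0,0]
}}

```text
time: 22.22
tcp_pos: [0.5434, 0.2229, 0.095]
orientation: [0.932, 0.362, 0.001, 0.0]
wrist_force: [-2.8, -0.3, 15.5]
width: 0.0093
```

```bash
python3 snap.py wrist w23 270 190 390 330 5; python3 -c "
from cell import manip;s=manip.get_state();print(s['torque'],s['wrist_force'])"
```

```text
22.2667 [0.5434 0.2229 0.095 ] (np.float64(-47.378037415058124), np.float64(0.1612658705552164)) [ 0.19   0.608  1.488 -0.     1.042  1.017] [-3.  -0.9 15.2] 0.009007001184677524
[-0.15901462  0.49153051 -0.00847131] [-3.03630161 -0.92505539 15.15854417]
```

View pics/w23c.png

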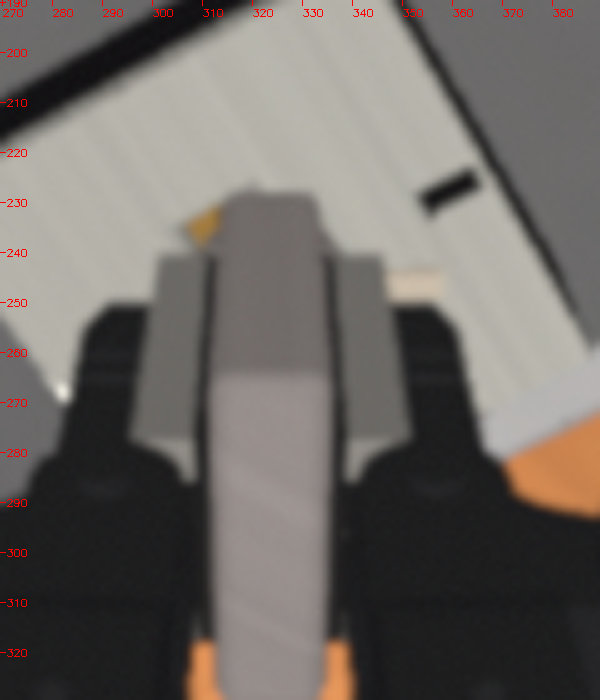

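Call:
{"method": "arm_command", "body": {
  "deltas": [0,0,0,0,0,6,0,0,0,0,0,0,6,0,0,0,0,0,0,6,0,0,0,0,0,0,6,0,0,0,0,0,0,6,0,0,0,0,0,0,6,0,0,0,0,0,0,6,0,0,0,0,0,0,6,0,0,0,0,0,0,4,0,0,0,0,0,0,4,0,0,0,0,0,0,3,0,0,0,0,0,0,0,0]
}}

```text
time: 23.27
tcp_pos: [0.5433, 0.2225, 0.095]
orientation: [0.99, -0.143, 0.001, 0.0]
wrist_force: [-3.1, -2.0, 15.5]
width: 0.0088
```

```bash
python3 snap.py wrist w24 270 190 390 330 5; python3 -c "
from cell import manip;s=manip.get_state();print(s['torque'],s['wrist_force'],s['tau'])"
```

```text
23.3167 [0.5433 0.2225 0.095 ] (np.float64(-106.34151323908347), np.float64(0.13583673643787966)) [ 1.900e-01  6.080e-01  1.488e+00 -1.000e-03  1.043e+00  2.046e+00] [-3.2 -2.7 15.2] 0.009622583793083268
[-0.62183446  0.58045176  0.00617455] [-3.16747655 -2.7438119  15.19394125] [  0.77701243 -41.89359069 -18.98372054   0.57579165  -1.01903513
   0.33930696]
```

View pics/w24c.png

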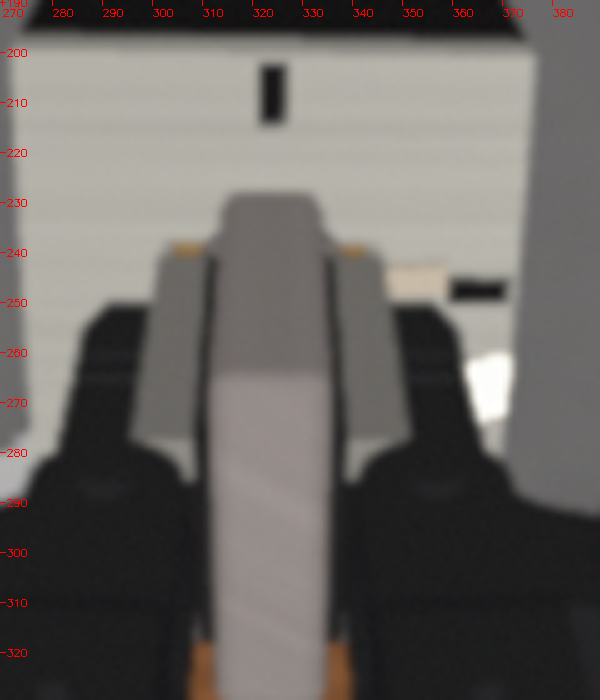

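Call:
{"method": "arm_command", "body": {
  "deltas": [0,0,0,0,0,0,0,0,0,0,0,0,0,0,0,0,0,0,0,0,0,0,0,0,0,0,0,0,0,0,0,0,0,0,0,0,0,0,0,0,0,0]
}}

```text
time: 23.82
tcp_pos: [0.5433, 0.2225, 0.095]
orientation: [0.99, -0.142, 0.001, 0.0]
wrist_force: [-2.5, -2.4, 15.5]
width: 0.0094
```

```bash
python3 snap.py wrist w25 270 190 390 330 5; python3 snap.py top t25; python3 snap.py side s25
python3 - <<'E'
from h import *
from cell import manip
s=manip.get_state();print(s['tau'][5],s['torque'])
c=pickle.load(open('pics/s25.pkl','rb'))
a=pickle.load(open('pics/t25.pkl','rb'))
crop(c,260,100,400,310,3,'pics/s25b.png',20)
crop(a,180,150,480,290,2,'pics/t25b.png',20)
E
```

```text
23.8667 [0.5433 0.2225 0.095 ] (np.float64(-106.30438522277004), np.float64(0.13476927138154937)) [ 1.900e-01  6.080e-01  1.488e+00 -1.000e-03  1.043e+00  2.046e+00] [-2.3 -1.8 15.5] 0.009380319416752492
23.9167 [0.5433 0.2225 0.095 ] (np.float64(-106.30560870659387), np.float64(0.13801406932460644)) [ 1.900e-01  6.080e-01  1.488e+00 -1.000e-03  1.043e+00  2.046e+00] [-3.3 -3.4 16.3] 0.008941143662587187
23.9667 [0.5433 0.2225 0.095 ] (np.float64(-106.30352811091899), np.float64(0.1377169907322565)) [ 1.900e-01  6.080e-01  1.488e+00 -1.000e-03  1.043e+00  2.046e+00] [-2.4 -2.9 16.2] 0.009318817020122406
0.058753229677677155 [-0.5617482   0.646239    0.08586465]
```

View pics/w25c.png

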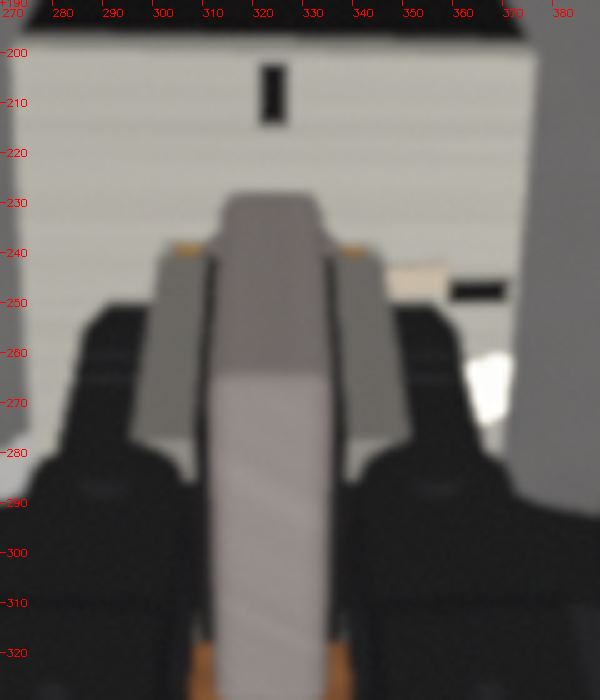

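View pics/s25b.png

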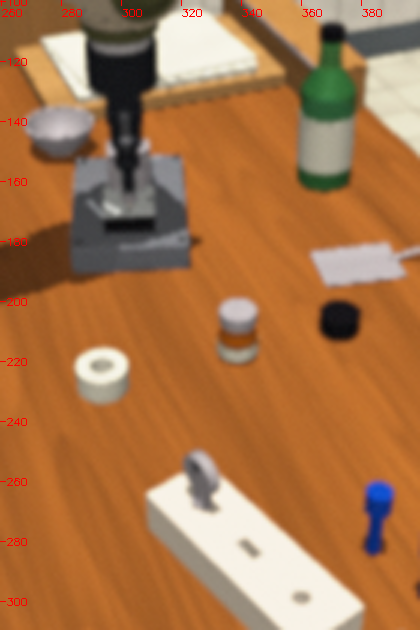

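View pics/t25b.png

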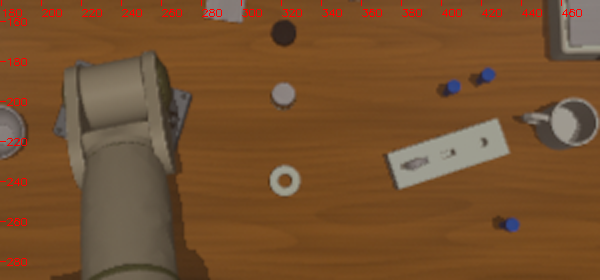

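Call:
{"method": "arm_command", "body": {
  "deltas": [0,0,0,0,0,1,0,0,0,0,0,0,1,0,0,0,0,0,0,0,0,0,0,0,0,0,0,0,0,0,0,0,0,0,0]
}}

```text
time: 24.38
tcp_pos: [0.5433, 0.2225, 0.095]
orientation: [0.987, -0.159, 0.001, 0.0]
wrist_force: [-2.9, -2.4, 16.6]
width: 0.0095
```

```bash
python3 snap.py wrist w26 330 225 390 265 12
python3 - <<'E'
from h import *
from cell import manip
s=manip.get_state();print(s['tau'],s['torque'],psi_of(s['orientation']))
E
```

```text
24.4333 [0.5433 0.2225 0.095 ] (np.float64(-108.29835441001636), np.float64(0.1370588625915037)) [ 1.900e-01  6.080e-01  1.488e+00 -1.000e-03  1.043e+00  2.081e+00] [-3.4 -3.8 16.7] 0.009245324763549926
[  0.74657818 -41.87693596 -19.00018394   0.61351787  -1.03988394
   0.10456801] [-0.54498457  0.57090837  0.14985557] (np.float64(-108.29835441001636), np.float64(0.1370588625915037))
```

View pics/w26c.png

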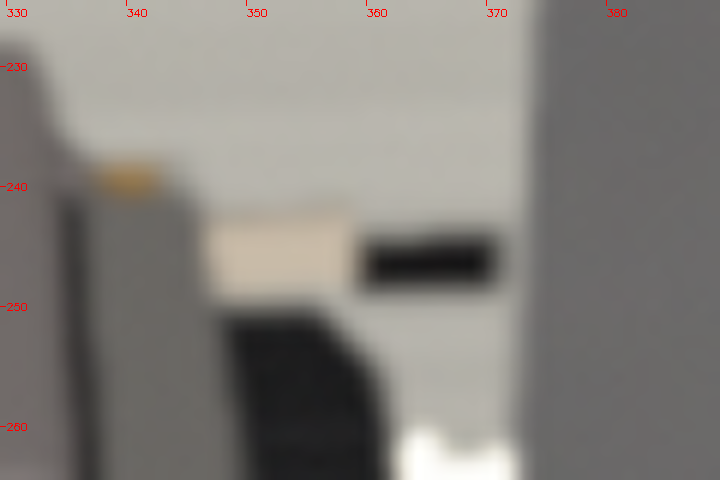

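Call:
{"method": "arm_command", "body": {
  "deltas": [0,0,0,0,0,1,0,0,0,0,0,0,1,0,0,0,0,0,0,0,0,0,0,0,0,0,0,0,0,0,0,0,0,0,0]
}}

```text
time: 24.85
tcp_pos: [0.5433, 0.2226, 0.095]
orientation: [0.984, -0.176, 0.001, 0.0]
wrist_force: [-2.8, -1.8, 15.7]
width: 0.0097
```

```bash
python3 snap.py wrist w27 330 225 390 265 12
python3 - <<'E'
from h import *
from cell import manip
for i in range(3):
    s=manip.get_state();print(s['tau'][5],s['torque'],psi_of(s['orientation']))
E
```

```text
24.9 [0.5433 0.2226 0.095 ] (np.float64(-110.29370835452312), np.float64(0.14854532915314933)) [ 1.900e-01  6.080e-01  1.488e+00 -1.000e-03  1.043e+00  2.115e+00] [-2.8 -2.8 16.8] 0.00961565359180767
0.15044573228806257 [-0.46228809  0.52695447  0.18812875] (np.float64(-110.29370835452312), np.float64(0.14854532915314933))
0.15044573228806257 [-0.46228809  0.52695447  0.18812875] (np.float64(-110.29370835452312), np.float64(0.14854532915314933))
0.15044573228806257 [-0.46228809  0.52695447  0.18812875] (np.float64(-110.29370835452312), np.float64(0.14854532915314933))
```

View pics/w27c.png

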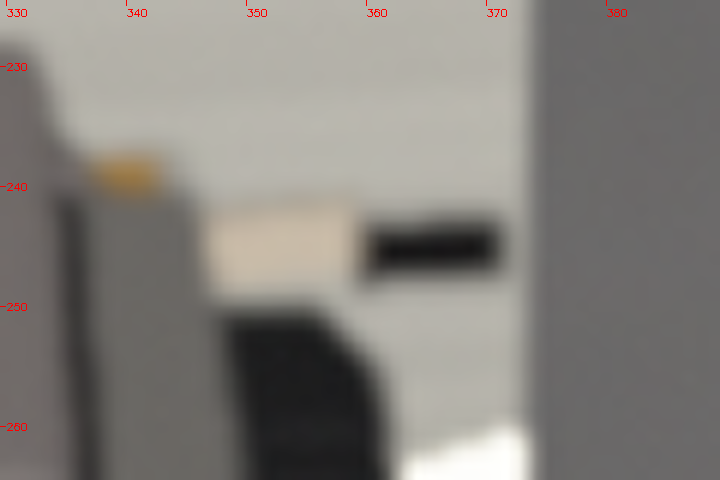

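Run:
```python
from cell import manip
print(manip.hand_in())
s=manip.get_state();print(s['time'],s['tau'][5],s['torque'],s['wrist_force'],s['tcp_pos'])
```

```text
the job is handed in; nothing more can be done
None
the job is handed in; nothing more can be done
```

I handed the job in at about 25 s. The guard pin is in the bore and released, and the square-bow key is home in the switch and held turned to its stop. No verdict was given, and the state could not be read after hand-in.

**Pin:**
- It went down the bore without force. At the bottom the tool was at z = 101.6 mm, as expected from the grasp height, with 9 N of push.
- After I let go, the wrist view showed it standing upright in the bore. In the last pictures the arm mostly hides it.

**Key:**
- It was taken from the caddy's middle slot and went in to tool z = 95.0 mm, against 95.1 mm expected at home.
- It passed the pins with only 2 to 3 N measured, less than the 6 to 12 N stated. I wiggled it ±3° under about 15 N and it went no deeper.

**Turn:**
- The gripper ended 93° clockwise from rest, including the key's play. At 89° it stood about 4° behind the angle I had commanded, so I turned 4° more.
- Over those last 4° the joint torque rose from 0.06 to 0.15 N m, above the 0.065 N m spring. The white bar no longer moved against the plate, so I judged the switch to be on its stop.

**Other checks:**
- The round-bowed key is still in the caddy. The other bystanders within the last camera crops had not visibly moved.
- The top and wrist cameras disagreed by up to about 4 mm. I used the wrist camera for every fit.

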